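# Load the glue-up press, button its frame down and pump it

## Robot

A 6-joint arm with a two-finger parallel gripper is mounted at the origin on the work surface. World frame = base frame: x ahead of the robot, y to its left, z up, the work surface at z = 0. Lengths are in m, angles in rad, forces in N, time in s.
With the tool pointing down it reaches from about 0.3 to 1 m from the base axis. Payload 5.1 kg.
Tool frame: the origin (TCP) lies at the very end of the fingers, on their centre line; the grasp point (between the pads) lies ctrl.hold_point_z behind it (ctrl.hold_point_z is the distance from the TCP to the grasp point, in m); z points along the fingers, y is the line along which they close (so a half turn about z gives the same grasp; the last joint's range is limited). The gripper opens to 95 mm and grips with 3 to 60 N. Pads are 20 mm wide; open, the fingers measure 119 mm over their backs; the gripper's body (75 mm by 180 mm) begins 59 mm behind the grasp point.
Start: joints at [1.144, 0.124, 1.65, -0, 1.367, -0.083], TCP at [0.219, 0.612, 0.178] pointing down, gripper open.
Joint ranges: [-2.61, 2.61], [-1.02, 2.33], [0.03, 2.71], [-1.35, 4.49], [0.32, 2.68], [-2.91, 2.91]. Speed limits (rad/s): [2.57, 2.57, 3.14, 3.14, 3.14, 3.14].

## Interface

Orientations are given as a unit quaternion [x, y, z, w].
In Python, from station import ctrl gives the robot as it stands. The module is installed in compiled form; this text tells all that it offers.
- The arm moves only by the shell command python3 -m jog 'ROWS' [OPENING]. ROWS is text: rows parted by semicolons, each of 6 numbers parted by spaces: the shift along the tool's x, y, z in cm, then the turn, a rotation vector about the tool's x, y, z in degrees. In form: x y z wx wy wz; .... A call has 1 to 10 rows; each row shifts and turns the commanded pose from where the row before left it, along the tool's axes as they then stand; what a row does not reach is not made up. A row lasts 1/12 s, in which the tool goes at most 41.7 mm and 7.16 degrees, less where a joint would pass 70% of its speed; a pose out of reach is approached as far as the arm can. A call with a gripper value outside its range is refused whole. OPENING is the finger opening in cm, from 0 to 9.51, set as the call begins (- or left out, the last holds). The fingers move at their own pace and stop on an object; the grip force is fixed at half the most. Time passes only in rows, so rows that do not move let the fingers close. It gives the time, the measured TCP pose, the force, the opening and the grip force at its end, in the units of the state.
- ctrl.sense(): the state, without advancing time (a new reading comes with each control period).
- ctrl.grab_frame(name): name is "scene" or "top"; returns the picture (400x640x3 uint8, red, green, blue); there is no depth.
- ctrl.camera_info(name): a dict with "mtx" (3x3 intrinsics, pixels), "R" (3x3) and "t" (3): a world point X has camera coordinates R X + t. Camera axes: x right, y down, z forward; pixel columns grow to the right and rows downward; lengths in m; the calibration is good to about 2 mm. A picture is of the moment at which its call begins. camera_info takes no time and is no camera call.
- ctrl.finish_job(): hands the job in; it is judged then, once.
Trained networks look in the newest picture that a camera, given by its name, has taken for a name from the list of things; names that differ only in an ending like _2 or _b are one class to them, and where a whole thing is asked for, a point or a joint stands for the part that bears it (a point fixed in the world has none). Each returns a list of dicts, best first, with "conf" (0 to 1); they miss things now and then, are a little off and sometimes report something else, mostly with a low value. They report only what shows in the picture. A call takes as long as a camera call.
- ctrl.cut_out(camera, thing): "mask" (400x640 bool, what is visible of it) and "bbox" ([left, top, width, height] in pixels, round what is visible of it).
The state is a dict: "t": time; "joints": joint angles; "qvel": joint speeds; "joint_torque": joint torques, N m; "ee_pos": TCP position; "tool_rot": TCP orientation; "wrist_force": force on the tool from outside, world axes, zero at the start; "moment": the same for the moment, N m; "opening": finger opening in m; "grip_force": force on a finger pad.
Only numpy, scipy, OpenCV 4.12 (cv2) and the standard library are available. Lean on these libraries where they do the work, as an engineer would, in place of code of your own. Each camera call takes 0.05 s, during which the arm holds its last target. There are 200 camera calls.

## Task

Take the finished stepped piece out of the press box and put it in the plywood tray, then lay every square blank in the bed of the press, lying flat along the lanes, at most one to a lane. Swing the frame fully shut, then turn both wooden turnbuttons fully over it, and only then press the pump's treadle right down to its stop, keep it down for a good second and let it come up again. Leave everything else on the bench where it is, and never work the treadle while the frame is not buttoned down.

Things in the scene. Friction and masses are not known exactly. Their poses are not given: they have to be found in the camera images.
- press: Press box, fixed: open wooden box 164 (x) by 270 (y) mm, walls 12 mm, rim 50 and bed 12 mm above the bench. Origin: centre of underside; x points away from the robot, to the hinge. Ribs 6 mm high part the bed into three lanes along x, 46 wide, 140 mm long, centred at y = -82, 0, +82 mm (inner face of side walls at y = +-123). Blocks 64 mm high at x -118 to -82, y = +-85 mm carry the turnbuttons.
- frame (a joint): Angle of the hinged wooden frame, rad: 0 fully shut (flat on the rim), 1.57 upright, stop at 1.9. A stiff hinge: it stays where it is left and takes about 3 to 6 N at the free edge to move, so it must be pushed all the way shut. It starts about upright (1.6 to 1.8).
- frame_hinge (a point): middle of the frame's hinge line, along the far (+x) rim of the press, at press x = +82 mm, 56 mm above the bench, in the middle of the frame's thickness. The hinge line runs along the press's y.
- frame_edge (a point): middle of the free edge of the frame, on its outer face (upper face when shut). The frame is 164 mm from hinge to free edge, 270 mm wide, 12 mm thick, a ladder of two rails along y (34 mm wide, one at the free edge, one at the hinge) joined by five bars. When shut its upper face is 62 mm above the bench.
- button_left (a joint): Angle of the left (+y) turnbutton about its upright pivot, rad: 0 with its arm pointing outwards (press +y), clear of the frame; 1.57 with its arm pointing to press +x, over the frame. Seen from above it turns clockwise. Limits -0.25 and 1.6; stays where it is left (about 1 N at the tip to turn).
- button_right (a joint): The same for the right (-y) turnbutton: 0 with its arm pointing outwards (press -y), 1.57 pointing to press +x over the frame. Seen from above it turns anticlockwise.
- button_left_pivot (a point): on the left turnbutton's pivot axis, at half its height (press x -104, y +85 mm, 79 mm above the bench). The turnbutton is a dark wooden bar 80 mm long, 18 mm wide, 28 mm high, its underside 65 mm and its top 93 mm above the bench; it runs from 15 mm behind the pivot to 65 mm before it.
- button_right_pivot (a point): the same pivot point of the right turnbutton (press x -104, y -85 mm)
- pump: Treadle pump, fixed to the bench: grey base plate 170 (x) by 90 (y) by 12 mm with a dark block 62 mm high and a round gauge on top (to 77 mm) at its +x end. Origin: centre of its underside. The treadle's hinge lies along y at x = +40 mm, 22 mm high; the treadle, a steel plate 115 by 70 by 8 mm, rises from it towards -x.
- pedal (a joint): Angle of the treadle, rad: 0 up (slanting 0.30 rad, free edge about 60 mm above the bench), 0.28 down at its stop (nearly level). A spring returns it: it takes about 5 N at the pad to start and 13 N to hold at the stop.
- pedal_pad (a point): where to press: on the treadle's upper face, in the middle of its width, 95 mm from the hinge and 20 mm from the free edge. About 55 mm above the bench when up, 29 mm at the stop.
- tray: low plywood tray, fixed, 160 (x) by 150 (y) mm outside, walls 6 mm thick, rim 30 mm above the bench, floor 6 mm thick. Origin: centre of its underside.
- finished: the finished piece: stepped wooden block, dark base 100 (x) by 38 (y) by 20 mm, on it a light block 60 by 38 by 16 mm, 36 mm high in all. Origin: centre of its underside. It starts in the middle lane, lengthwise. 100 g.
- blank0: square wooden blank 110 by 32 by 32 mm, about 85 g; origin at its CENTRE, x along its length; any long side may lie down. Two or three blanks are there, on the bench to the left of the press; absent ones read None.
- blank1: square wooden blank 110 by 32 by 32 mm, about 85 g; origin at its CENTRE, x along its length; any long side may lie down. May be absent (None).
- blank2: square wooden blank 110 by 32 by 32 mm, about 85 g; origin at its CENTRE, x along its length; any long side may lie down. May be absent (None).
- glue: bystander: white bottle, 52 mm wide, 110 mm high; origin under it
- brush: bystander: brush lying in front of the press
- bench_block: bystander: blue steel block 60 by 60 by 40 mm; origin under it
- file: bystander: wood-handled hand tool 200 mm long, lying
- offcut: bystander: plywood offcut 100 by 70 by 12 mm, lying
- mug: bystander: white mug, 90 mm high; origin under it
- jar: bystander: amber jar, 60 mm wide, 70 mm high; origin under it

How it is judged:
On the way, in this order (a step that is already met when the one before it is completed fails the run):
1. the finished piece lies in the tray and every blank flat in a lane of the press, with the frame still open (x of finished in the frame of tray between -0.07 and 0.07 m and y of finished in the frame of tray between -0.065 and 0.065 m and z of finished in the frame of tray below 0.05 m and linear speed of each of finished, blank0, blank1, blank2 below 0.02 m/s and z of blank0 in the frame of press between 0.02 and 0.031 m and x of blank0 in the frame of press between -0.03 and 0.03 m and y of blank0 in the frame of press between -0.105 and 0.105 m and angle between the x axis of each of blank0, blank1, blank2 and the x axis of press, either way round below 0.2 rad and z of blank1 in the frame of press between 0.02 and 0.031 m and x of blank1 in the frame of press between -0.03 and 0.03 m and y of blank1 in the frame of press between -0.105 and 0.105 m and z of blank2 in the frame of press between 0.02 and 0.031 m and x of blank2 in the frame of press between -0.03 and 0.03 m and y of blank2 in the frame of press between -0.105 and 0.105 m and value of joint frame above 0.8 rad), for 0.2 s.
2. the frame is shut, with both turnbuttons still clear of it (value of joint frame below 0.035 rad and value of joint each of button_left, button_right below 0.6 rad), for 0.1 s.
3. both turnbuttons are turned over the shut frame (value of joint frame below 0.035 rad and value of joint each of button_left, button_right above 1.3 rad), for 0.2 s.
4. the treadle is held at its stop with the frame buttoned down (all of step 3 and value of joint pedal above 0.25 rad), for 0.5 s.
At the end, for the whole second after the job is handed in: The finished piece rests in the tray; every blank lies flat in a lane (along it within 0.2 rad, not up on a rib); the frame is shut within 0.035 rad, both turnbuttons are turned over it by at least 1.3 rad, and the treadle is up again (under 0.05 rad) (all of step 3 and x of finished in the frame of tray between -0.07 and 0.07 m and y of finished in the frame of tray between -0.065 and 0.065 m and z of finished in the frame of tray below 0.05 m and linear speed of each of finished, blank0, blank1, blank2 below 0.02 m/s and z of blank0 in the frame of press between 0.02 and 0.031 m and x of blank0 in the frame of press between -0.03 and 0.03 m and y of blank0 in the frame of press between -0.105 and 0.105 m and angle between the x axis of each of blank0, blank1, blank2 and the x axis of press, either way round below 0.2 rad and z of blank1 in the frame of press between 0.02 and 0.031 m and x of blank1 in the frame of press between -0.03 and 0.03 m and y of blank1 in the frame of press between -0.105 and 0.105 m and z of blank2 in the frame of press between 0.02 and 0.031 m and x of blank2 in the frame of press between -0.03 and 0.03 m and y of blank2 in the frame of press between -0.105 and 0.105 m and value of joint pedal below 0.05 rad); the robot touches nothing.
It fails at once if the treadle is worked while the frame is not buttoned down (value of joint pedal above 0.15 rad and (value of joint frame above 0.1 rad or value of joint any of button_left, button_right below 1 rad)).
It fails at once if a bystander is moved more than 50 mm (distance of any of glue, brush, bench_block, file, offcut, mug, jar from where it was at the start of the episode above 0.05 m).
Of blank0, blank1, blank2 only 2 to 3 are there at a start; the rules pass over those that are not, and their reading is None.
At some moment in a run one of blank0, blank1, blank2 may be knocked a few centimetres aside while the robot is not near it.
Once in a run the grip may slacken for a moment while it holds something.
It also fails if it takes over 210 s, if anything falls off the work surface, if the arm or the gripper's body presses on something with over 40 N, if the wrist force passes 120 N, or if a joint passes its speed limit or range.

## Working session

There is one attempt and no reset: what is moved stays moved. The work goes in short steps, Python scripts to look and compute and a shell command to move; the robot and the scene stay as the last step left them, time stands still between calls to the robot, and variables do not carry over. Pictures are saved under pics/ and viewed, at most 14 in all, crops included, and the job is handed in when it is done.

```bash
ls; mkdir -p pics
python3 - <<'E'
from station import ctrl
import cv2,numpy as np
s=ctrl.sense();print({k:np.round(v,3).tolist() for k,v in s.items()},ctrl.hold_point_z)
for n in("scene","top"):
    im=ctrl.grab_frame(n);cv2.imwrite(f"pics/{n}0.png",im[:,:,::-1])
    c=ctrl.camera_info(n);print(n,np.round(-c["R"].T@c["t"],3),np.round(c["R"],3).tolist(),c["mtx"].tolist())
E
```

```text
pics
{'t': 0.0, 'joints': [1.144, 0.125, 1.652, 0.0, 1.368, -0.083], 'qvel': [0.0, 0.0, -0.0, -0.0, -0.001, -0.001], 'joint_torque': [0.0, -41.759, -35.993, 0.078, 0.049, -0.0], 'ee_pos': [0.219, 0.611, 0.177], 'tool_rot': [0.171, 0.985, -0.001, -0.0], 'wrist_force': [-0.233, -0.122, -0.753], 'moment': [0.016, 0.028, -0.046], 'grip_force': 0.0, 'opening': 0.095} 0.0188
scene [1.264 0.662 0.803] [[-0.678, 0.735, -0.017], [0.446, 0.394, -0.804], [-0.584, -0.553, -0.595]] [[419.74583660926794, 0.0, 318.8723938976656], [0.0, 419.74583660926794, 202.41309102772232], [0.0, 0.0, 1.0]]
top [0.435 0.012 1.481] [[-0.022, -1.0, 0.0], [-0.996, 0.022, -0.09], [0.09, -0.002, -0.996]] [[423.9992514889631, 0.0, 321.35716038069864], [0.0, 423.9992514889631, 201.54555179509137], [0.0, 0.0, 1.0]]
```

View pics/top0.png

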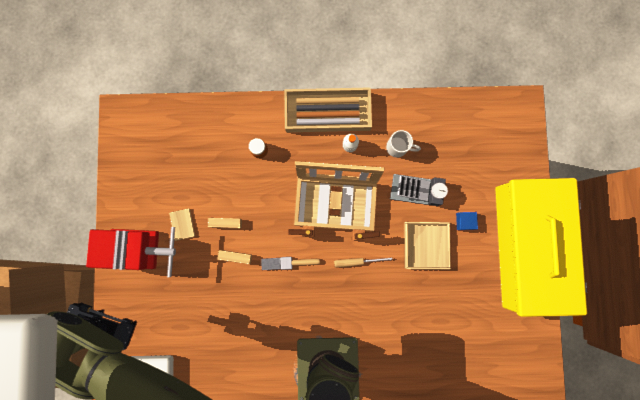

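View pics/scene0.png

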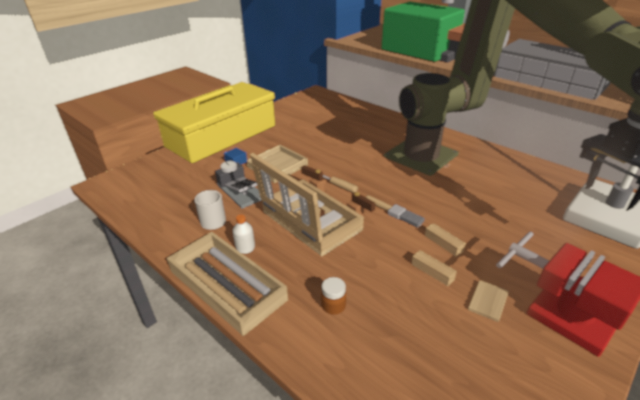

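The top view shows the press at about (338,200), two blanks at (224,223) and (234,258), the offcut at (182,223), the tray at (430,246), the pump at (420,188), and the brush and file at row 262. The frame is open.

```bash
cat > h.py <<'E'
from station import ctrl
import cv2,numpy as np
def cam(n):
    c=ctrl.camera_info(n);return c["mtx"],c["R"],c["t"]
def ray(n,px,z):
    K,R,t=cam(n);d=R.T@np.linalg.solve(K,[px[0],px[1],1.]);o=-R.T@t
    return o+d*(z-o[2])/d[2]
def proj(n,X):
    K,R,t=cam(n);p=K@(R@np.asarray(X,float)+t);return p[:2]/p[2]
def plane(n,mask,z):  # min-area rect of mask pixels on plane z
    c,_=cv2.findContours(mask.astype(np.uint8),0,2)
    P=max(c,key=cv2.contourArea)[:,0,:]
    Q=np.array([ray(n,p,z)[:2] for p in P]);r=cv2.minAreaRect((Q*1000).astype(np.float32))
    return np.round(r[0],1),np.round(r[1],1),round(r[2],1),np.round(cv2.boxPoints(r)).tolist()
def crop(n,name,x0,y0,x1,y1,s):
    im=ctrl.grab_frame(n);cv2.imwrite("pics/"+name,cv2.resize(im[y0:y1,x0:x1,::-1],None,fx=s,fy=s,interpolation=cv2.INTER_CUBIC))
E
python3 - <<'E'
from h import *
crop("top","t1.png",160,150,480,290,2.5)
for th,z in [("blank0",.032),("press",.05),("tray",.03),("finished",.03),("pump",.012),("pedal",.04),("button_left",.093),("frame",.1),("brush",.01),("file",.01)]:
    for d in ctrl.cut_out("top",th)[:3]:
        if d["mask"].sum()>10: print(th,round(d["conf"],2),d["bbox"],*plane("top",d["mask"],z))
E
```

```text
blank0 0.62 [216.4, 249.1, 34.3, 14.9] [385.2 308.1] [110.7  31.8] 79.7 [[360.0, 256.0], [391.0, 251.0], [411.0, 360.0], [379.0, 365.0]]
blank0 0.61 [210.9, 216.9, 30.9, 11.0] [501.1 342.2] [116.5  30.7] 88.7 [[484.0, 284.0], [515.0, 284.0], [518.0, 400.0], [487.0, 401.0]]
press 0.67 [287.1, 162.4, 99.0, 82.8] [566. -44.] [307.3 253.7] 84.7 [[425.0, -185.0], [678.0, -209.0], [707.0, 97.0], [454.0, 121.0]]
press 0.67 [454.5, 208.1, 24.9, 22.8] [ 490.8 -479.4] [74.9 67.5] 88.7 [[456.0, -516.0], [524.0, -518.0], [525.0, -443.0], [458.0, -441.0]]
tray 0.92 [400.4, 219.6, 48.2, 47.8] [ 409.8 -348.1] [157.6 155.9] 88.7 [[330.0, -425.0], [486.0, -429.0], [489.0, -271.0], [334.0, -268.0]]
tray 0.29 [171.9, 210.8, 23.5, 30.1] [499.1 487. ] [101.8  70.1] 12.1 [[442.0, 511.0], [457.0, 442.0], [556.0, 463.0], [542.0, 532.0]]
tray 0.24 [294.9, 160.1, 88.1, 23.7] [667.8 -53.9] [305.8  64. ] 84.2 [[621.0, -203.0], [684.0, -209.0], [715.0, 95.0], [651.0, 102.0]]
finished 0.6 [327.1, 186.1, 15.0, 29.7] [566.9 -38.9] [41.2 96.7] 88.5 [[518.0, -58.0], [615.0, -61.0], [616.0, -20.0], [519.0, -17.0]]
fin
[... 677 characters left out ...]
[797.0, -212.0]]
pedal 0.76 [399.6, 174.8, 29.1, 27.7] [ 605.2 -306.3] [112.8  74.8] 74.6 [[554.0, -351.0], [626.0, -371.0], [656.0, -262.0], [584.0, -242.0]]
button_left 0.49 [285.7, 229.7, 26.9, 6.7] [465.1  80.1] [78.4 19.6] 88.7 [[454.0, 41.0], [474.0, 41.0], [476.0, 119.0], [456.0, 120.0]]
frame 0.6 [293.9, 156.3, 89.3, 26.3] [655.  -50.5] [290.7  56.6] 84.6 [[613.0, -192.0], [670.0, -198.0], [697.0, 92.0], [640.0, 97.0]]
file 0.54 [334.8, 257.5, 29.5, 8.3] [356.9 -85.9] [ 25.2 104.2] 5.0 [[340.0, -35.0], [349.0, -139.0], [374.0, -137.0], [365.0, -33.0]]
file 0.45 [209.4, 216.8, 34.6, 11.6] [502.1 345.5] [115.1  38.1] 88.7 [[482.0, 288.0], [520.0, 288.0], [522.0, 403.0], [484.0, 403.0]]
```

View pics/t1.png

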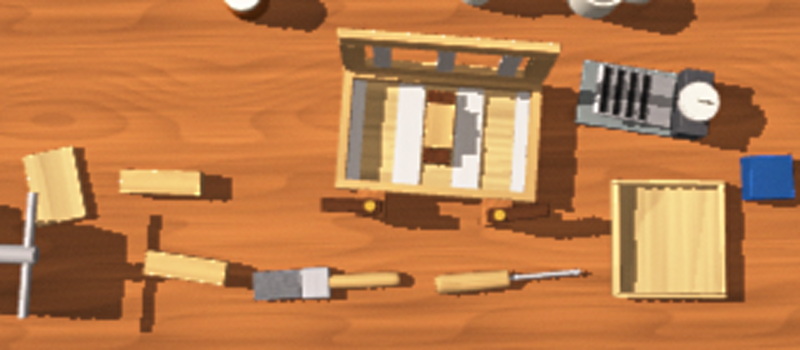

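Run:
```python
from h import *
f=lambda c,z:ray("top",(160+c[0]/2.5,150+c[1]/2.5),z)[:2]
L=f((370,206),.093);R=f((499,215),.093);print("pivots",L,R,np.linalg.norm(L-R))
for nm,c,z in [("rimNL",(335,188),.05),("rimNR",(537,199),.05)]:print(nm,f(c,z))
ey=(L-R)/np.linalg.norm(L-R);ex=np.array([ey[1],-ey[0]]);yaw=np.arctan2(ex[1],ex[0])
o=(L+R)/2+.104*ex;print("press",o,np.degrees(yaw))
for l in(-82,0,82):print(l,o+ey*l/1000)
A=f((425,128),.036);B=f((453,128),.036);print("fin top",f((438,126),.036),"ends",f((440,96),.032),f((437,157),.032))
for b in [[(145,253),(227,264),(222,286),(144,274)],[(120,171),(201,172),(201,194),(120,192)]]:
    Q=np.array([f(p,.032) for p in b]);print("blank",Q.mean(0),np.round(Q,3).tolist())
# pump masks
ctrl.grab_frame("top");ctrl.grab_frame("scene")
for p in [(587,62),(578,120),(715,130)]:print("pump pl",f(p,.012))
print("gauge",f((698,101),.077))
print("tray",[f(p,.03).round(3) for p in[(612,181),(725,181),(725,298),(612,298)]])
K=lambda X:proj("scene",X)
print(proj("scene",[*o,.05]),proj("scene",[*L,.093]),proj("scene",[*R,.093]))
for th in("button_left","blank0"):
  for d in ctrl.cut_out("scene",th)[:4]:print(th,d["conf"],d["bbox"],plane("scene",d["mask"],.03)[0])
```

```text
pivots [0.45996013 0.0540415 ] [ 0.44453391 -0.11410901] 0.1688566304586842
rimNL [0.48598611 0.10209511]
rimNR [ 0.46518452 -0.16985606]
press [ 0.55581211 -0.03953487] -5.241672971595295
-82 [ 0.54832085 -0.12119197]
0 [ 0.55581211 -0.03953487]
82 [0.56330338 0.04212222]
fin top [ 0.56819183 -0.03940861] ends [ 0.60996605 -0.04333739] [ 0.52596328 -0.03711648]
blank [0.38103587 0.30914999] [[0.404, 0.363], [0.387, 0.251], [0.357, 0.258], [0.376, 0.364]]
blank [0.49973575 0.34150246] [[0.516, 0.397], [0.513, 0.286], [0.482, 0.286], [0.488, 0.397]]
pump pl [ 0.65576539 -0.2510322 ]
pump pl [ 0.57450605 -0.23543325]
pump pl [ 0.55633739 -0.42556921]
gauge [ 0.59026714 -0.38544353]
tray [array([ 0.488, -0.276]), array([ 0.485, -0.431]), array([ 0.326, -0.423]), array([ 0.33, -0.27])]
[311.38006039 206.8622359 ] [356.75243125 193.10479304] [318.15105701 170.72441692]
button_left 0.59 [351.1, 192.0, 24.6, 21.3] [411.8  38.1]
blank0 0.69 [426.5, 223.5, 36.3, 31.3] [402.1 315.5]
blank0 0.65 [412.4, 249.7, 44.2, 32.6] [516.2 348.3]
blank0 0.46 [218.9, 163.1, 38.7, 41.8] [ 606.3 -344. ]
blank0 0.43 [249.6, 153.9, 71.8, 88.1] [ 542.9 -195. ]
```

Press is at about (0.5565,-0.0405) with yaw −4.8°, finished at (0.568,-0.040), and two blanks at (0.383,0.309) and (0.500,0.342). The tray centre is (0.407,-0.350). I'll raise the arm, turn it and start toward the finished piece.

```bash
cat > go.py <<'E'
# usage: go.py x y z yaw(deg, of tool y) : turn about tool z, then shifts (cm) in turned tool axes; with "p" first: x y in press frame
import sys,numpy as np
from station import ctrl
from scipy.spatial.transform import Rotation as Ro
PRESS=np.array([.5565,-.0405]);PY=-4.8
a=sys.argv[1:];pr=a[0]=="p"
if pr:a=a[1:]
a=[float(v) for v in a];c,s_=np.cos(np.radians(PY)),np.sin(np.radians(PY))
M=np.array([[c,-s_],[s_,c]])
s=ctrl.sense();R=Ro.from_quat(s["tool_rot"]);m=R.as_matrix();cy=np.degrees(np.arctan2(m[1,1],m[0,1]))
p=np.array(s["ee_pos"])
print("t",round(s["t"],1),"pos",p.round(4),"press xy",(M.T@(p[:2]-PRESS)).round(4),"yaw",round(cy,1),"tilt",m[:,2].round(3),"F",np.round(s["wrist_force"],1),"open",round(s["opening"],4),"grip",round(s["grip_force"],1))
if len(a)>3:
    xy=np.array(a[:2]); xy=PRESS+M@xy if pr else xy
    t=np.radians(a[3]);y=np.array([np.cos(t),np.sin(t),0]);z=np.array([0,0,-1.]);x=np.cross(y,z)
    d=(np.array([*xy,a[2]])-p)*100
    print("wz",round(-((a[3]-cy+180)%360-180),1),"xyz cm",np.round([d@x,d@y,d@z],2))
E
python3 -m jog '0 0 -4 0 0 0; 0 0 -4 0 0 0; 0 0 -2 0 0 0; 0 0 0 0 0 -7; 0 0 0 0 0 -7; 0 0 0 0 0 -0.9; 0 0 0 0 0 0; 0 0 0 0 0 0' 9.5
python3 go.py .568 -.040 .28 85.2
```

```text
t: 1.52
ee_pos: [0.219, 0.6117, 0.2777]
tool_rot: [0.043, 0.999, -0.0, -0.0]
wrist_force: [0.0, -0.8, -0.5]
opening: 0.0954
grip_force: 0.0
t 1.5 pos [0.219  0.6117 0.2777] press xy [-0.3909  0.6217] yaw 85.1 tilt [-0.    -0.001 -1.   ] F [ 0.  -0.8 -0.5] open 0.0954 grip 0.0
wz -0.1 xyz cm [-40.23 -62.02  -0.23]
```

```bash
python3 -m jog '-2 -3.1 0 0 0 0; -2 -3.1 0 0 0 0; -2 -3.1 0 0 0 0; -2 -3.1 0 0 0 0; -2 -3.1 0 0 0 0; -2 -3.1 0 0 0 0; -2 -3.1 0 0 0 0; -2 -3.1 0 0 0 0; -2 -3.1 0 0 0 0; -2 -3.1 0 0 0 0' >/dev/null
python3 -m jog '-2 -3.1 0 0 0 0; -2 -3.1 0 0 0 0; -2 -3.1 0 0 0 0; -2 -3.1 0 0 0 0; -2 -3.1 0 0 0 0; -2 -3.1 0 0 0 0; -2 -3.1 0 0 0 0; -2 -3.1 0 0 0 0; -2 -3.1 0 0 0 0; -2 -3.1 0 0 0 0' 7 >/dev/null
python3 -m jog '0 0 0 0 0 0; 0 0 0 0 0 0; 0 0 0 0 0 0' >/dev/null
python3 go.py .568 -.040 .022 85.2
python3 - <<'E'
from h import *
crop("top","t2.png",270,140,470,290,4)
E
```

```text
t 3.4 pos [ 0.5655 -0.039   0.2778] press xy [0.0088 0.0022] yaw 85.1 tilt [-0.001  0.001 -1.   ] F [ 1.6  0.5 -0.6] open 0.0699 grip 0.0
wz -0.1 xyz cm [-0.26 -0.08 25.58]
```

View pics/t2.png

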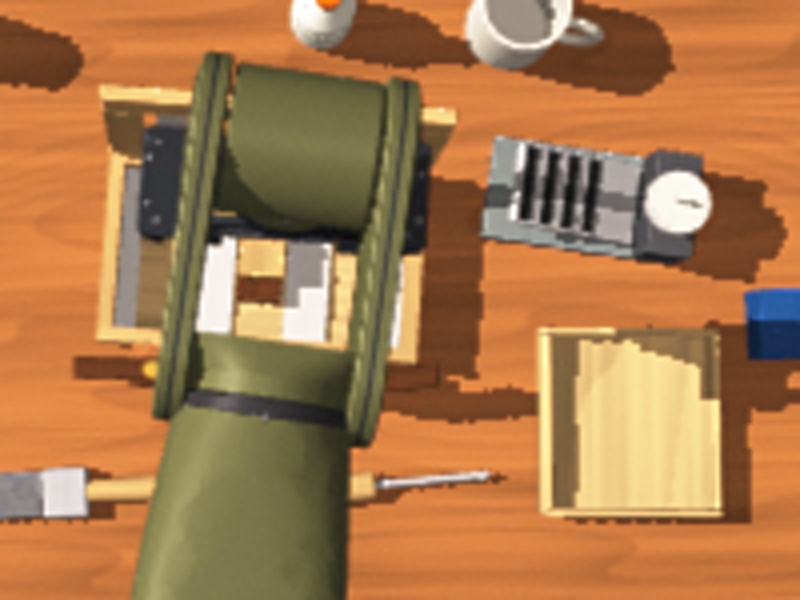

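The view shows the gripper centred over the middle lane, with the dark base end at crop (260,290) and the frame clear behind it. I'll go down.

```bash
python3 -m jog '-0.3 -0.1 3.5 0 0 0; 0 0 3.5 0 0 0; 0 0 3.5 0 0 0; 0 0 3.5 0 0 0; 0 0 3 0 0 0; 0 0 2 0 0 0; 0 0 0 0 0 0'
python3 -m jog '0 0 2.5 0 0 0; 0 0 2 0 0 0; 0 0 1.5 0 0 0; 0 0 0.5 0 0 0; 0 0 0 0 0 0; 0 0 0 0 0 0'
python3 -m jog '0 0 0 0 0 0; 0 0 0 0 0 0; 0 0 0 0 0 0; 0 0 0 0 0 0; 0 0 0 0 0 0; 0 0 0 0 0 0' 2.5
python3 go.py
```

```text
t: 4.07
ee_pos: [0.5642, -0.0383, 0.0828]
tool_rot: [0.041, 0.999, 0.001, -0.005]
wrist_force: [-1.7, -0.0, -0.2]
opening: 0.07
grip_force: 0.0
t: 4.57
ee_pos: [0.5698, -0.0402, 0.0251]
tool_rot: [0.042, 0.999, -0.0, 0.001]
wrist_force: [0.8, -0.3, -0.9]
opening: 0.07
grip_force: 0.0
t: 5.07
ee_pos: [0.5688, -0.0407, 0.0235]
tool_rot: [0.042, 0.999, -0.0, 0.0]
wrist_force: [-0.2, 0.4, -1.1]
opening: 0.0356
grip_force: 0.0Traceback (most recent call last):
  File "go.py", line 6, in <module>
    a=sys.argv[1:];pr=a[0]=="p"
                      ~^^^
IndexError: list index out of range
```

```bash
sed -i 's/a\[0\]=="p"/a[:1]==["p"]/' go.py
python3 -m jog '0 0 0 0 0 0; 0 0 0 0 0 0; 0 0 0 0 0 0' ; python3 go.py
python3 - <<'E'
from h import *
crop("scene","s2.png",200,110,400,260,4)
E
```

```text
t: 5.32
ee_pos: [0.5687, -0.0406, 0.0233]
tool_rot: [0.042, 0.999, 0.0, -0.0]
wrist_force: [-0.0, 0.2, -0.7]
opening: 0.0257
grip_force: 0.0
t 5.3 pos [ 0.5687 -0.0406  0.0233] press xy [0.0121 0.0009] yaw 85.2 tilt [-0.  0. -1.] F [-0.   0.2 -0.7] open 0.0257 grip 0.0
```

View pics/s2.png

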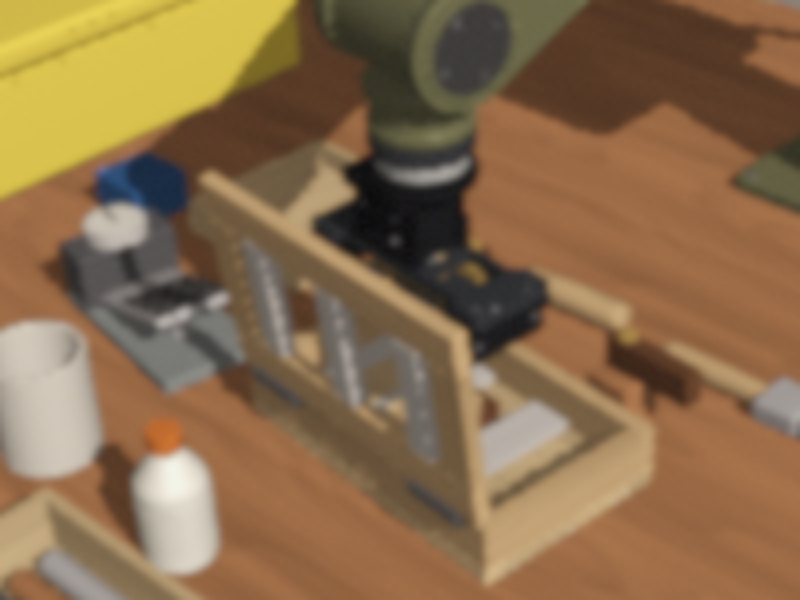

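```bash
python3 - <<'E'
from h import *
q=lambda X:((proj("scene",X)-[200,110])*4).round()
for X in [(.61,-.043,.032),(.526,-.037,.032),(.568,-.04,.048),(.5687,-.0406,.0233),(.5687,-.0406,.1),(.6,.046,.02)]:print(X,q(X))
ctrl.grab_frame("scene");ctrl.grab_frame("top")
for n in("scene","top"):
  for d in ctrl.cut_out(n,"finished")[:3]:print(n,d["conf"],d["bbox"])
E
python3 -m jog '0 0 0 0 0 0; 0 0 0 0 0 0; 0 0 0 0 0 0;0 0 0 0 0 0; 0 0 0 0 0 0; 0 0 0 0 0 0' 0.5
```

```text
(0.61, -0.043, 0.032) [392. 439.]
(0.526, -0.037, 0.032) [476. 390.]
(0.568, -0.04, 0.048) [434. 397.]
(0.5687, -0.0406, 0.0233) [434. 423.]
(0.5687, -0.0406, 0.1) [430. 340.]
(0.6, 0.046, 0.02) [491. 497.]
scene 0.54 [298.7, 206.5, 24.9, 14.2]
top 0.59 [297.0, 158.2, 86.1, 26.3]
top 0.44 [400.1, 218.7, 48.9, 51.6]
t: 6.07
ee_pos: [0.5687, -0.0406, 0.0233]
tool_rot: [0.042, 0.999, -0.0, -0.0]
wrist_force: [0.3, 0.4, 0.4]
opening: 0.0049
grip_force: 0.0
```

```bash
python3 -m jog '0 0 -3 0 0 0; 0 0 -3 0 0 0; 0 0 -3 0 0 0; 0 0 -3 0 0 0; 0 0 -3 0 0 0; 0 0 -3 0 0 0;0 0 0 0 0 0'
python3 - <<'E'
from h import *
crop("scene","s3.png",220,110,400,260,4)
E
```

```text
t: 6.65
ee_pos: [0.5726, -0.0412, 0.2116]
tool_rot: [0.042, 0.999, -0.001, 0.006]
wrist_force: [0.5, -0.3, 0.9]
opening: 0.0052
grip_force: 0.0
```

View pics/s3.png

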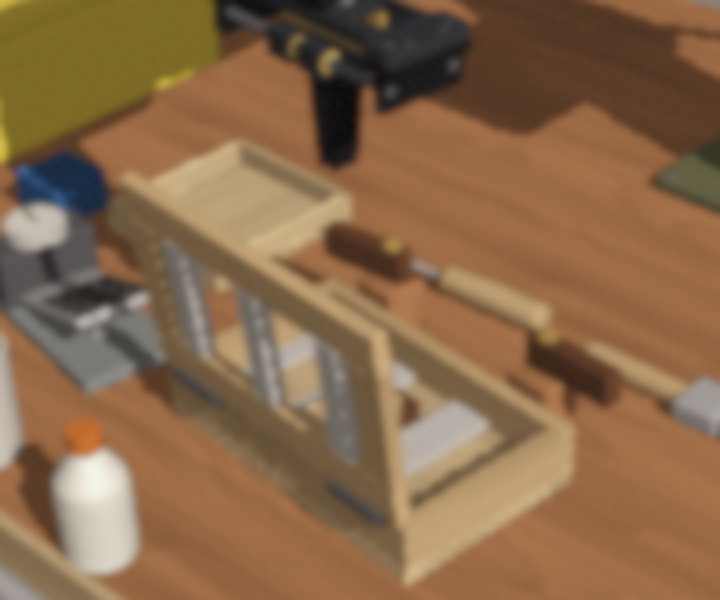

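Run:
```python
from h import *
p=ctrl.sense()["ee_pos"];print(p,(proj("scene",p)-[220,110])*4, proj("top",p))
for X in [(.5565,-.0405,.0)]:
  c,s=np.cos(np.radians(-4.8)),np.sin(np.radians(-4.8))
  for x,y,z in[(-.082,.135,.05),(.082,.135,.05),(-.082,-.135,.05),(.082,.135,0),(-.104,.085,.093),(-.104,-.085,.093)]:
    print((x,y,z),((proj("scene",(X[0]+c*x-s*y,X[1]+s*x+c*y,z))-[220,110])*4).round())
```

```text
[ 0.57131038 -0.04100271  0.20837079] [342.02062703 211.9069103 ] [337.58309688 194.08347253]
(-0.082, 0.135, 0.05) [573. 422.]
(0.082, 0.135, 0.05) [406. 526.]
(-0.082, -0.135, 0.05) [329. 274.]
(0.082, 0.135, 0) [407. 581.]
(-0.104, 0.085, 0.093) [546. 332.]
(-0.104, -0.085, 0.093) [389. 242.]
```

Run:
```python
from h import *
for z in(.36,.38,.42):print(proj("top",(.5655,-.039,z)))
im=cv2.imread("pics/scene0.png");tp=cv2.imread("pics/top0.png")
for X in[(.219,.611,.177),(.219,.611,.22)]:print(proj("scene",X),proj("top",X))
cv2.imwrite("pics/c0.png",np.vstack([cv2.resize(im[90:290,540:640],None,fx=3,fy=3)[:600],])) 
a=cv2.resize(im[100:240,500:640],None,fx=4,fy=4);b=cv2.resize(tp[280:400,20:160],(560,480))[:, :240]
cv2.imwrite("pics/c0.png",np.hstack([a[:480],b]))
```

```text
[339.08232159 190.15966794]
[339.40408304 189.26874818]
[340.08358299 187.38729244]
[602.20399768 209.56297591] [123.95997057 316.1024122 ]
[609.2626191  195.01952326] [117.12357564 318.74919968]
```

View pics/c0.png

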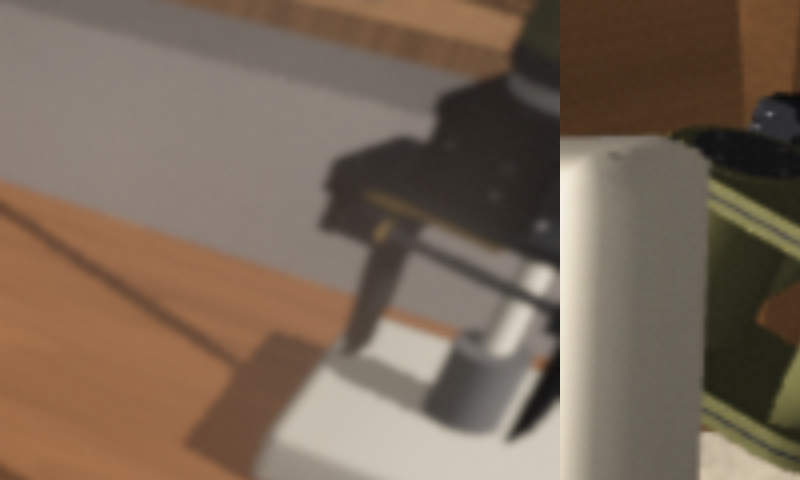

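```bash
python3 -m jog '0 0 3.5 0 0 0; 0 0 3.5 0 0 0; 0 0 3.5 0 0 0; 0 0 3.5 0 0 0; 0 0 3 0 0 0; 0 0 1 0 0 0; 0 0 0 0 0 0; 0 0 0 0 0 0' 
for i in 1 2 3; do python3 -m jog '0 0 0.2 0 0 0; 0 0 0 0 0 0' | tr '\n' ' '; echo; done
```

```text
t: 7.37
ee_pos: [0.5686, -0.0406, 0.0232]
tool_rot: [0.042, 0.999, 0.0, -0.0]
wrist_force: [0.6, 0.2, 1.2]
opening: 0.005
grip_force: 0.0
t: 7.53 ee_pos: [0.5707, -0.0409, 0.0237] tool_rot: [0.042, 0.999, -0.0, 0.002] wrist_force: [0.5, -0.2, -1.0] opening: 0.005 grip_force: 0.0 
t: 7.7 ee_pos: [0.5696, -0.0407, 0.0206] tool_rot: [0.042, 0.999, -0.0, 0.001] wrist_force: [0.1, 0.3, 0.2] opening: 0.0049 grip_force: 0.0 
t: 7.87 ee_pos: [0.5688, -0.0406, 0.0175] tool_rot: [0.042, 0.999, -0.0, 0.0] wrist_force: [0.3, 0.1, -0.8] opening: 0.005 grip_force: 0.0
```

```bash
for i in 1; do
python3 -m jog '0 0 0.3 0 0 0; 0 0 0 0 0 0' | grep -E "pos|for" | tr '\n' ' '; echo
python3 -m jog '0 0 0.3 0 0 0; 0 0 0 0 0 0' | grep -E "pos|for"| tr '\n' ' '; echo
python3 -m jog '0 0 0.3 0 0 0; 0 0 0 0 0 0' | grep -E "pos|for"| tr '\n' ' '; echo
python3 -m jog '0 0 0.3 0 0 0; 0 0 0 0 0 0' | grep -E "pos|for"| tr '\n' ' '; done
```

```text
ee_pos: [0.5683, -0.0405, 0.0138] wrist_force: [-0.5, -0.2, -0.3] grip_force: 0.0 
ee_pos: [0.5692, -0.0407, 0.012] wrist_force: [-1.4, 0.3, 4.2] grip_force: 2.1 
ee_pos: [0.5692, -0.0407, 0.0119] wrist_force: [-9.2, 1.3, 20.7] grip_force: 10.1 
ee_pos: [0.5692, -0.0407, 0.0118] wrist_force: [-18.3, 2.5, 35.7] grip_force: 18.0
```

Run:
```python
from h import *
crop("scene","s4.png",240,130,400,250,5)
```

```text
(no output)
```

View pics/s4.png

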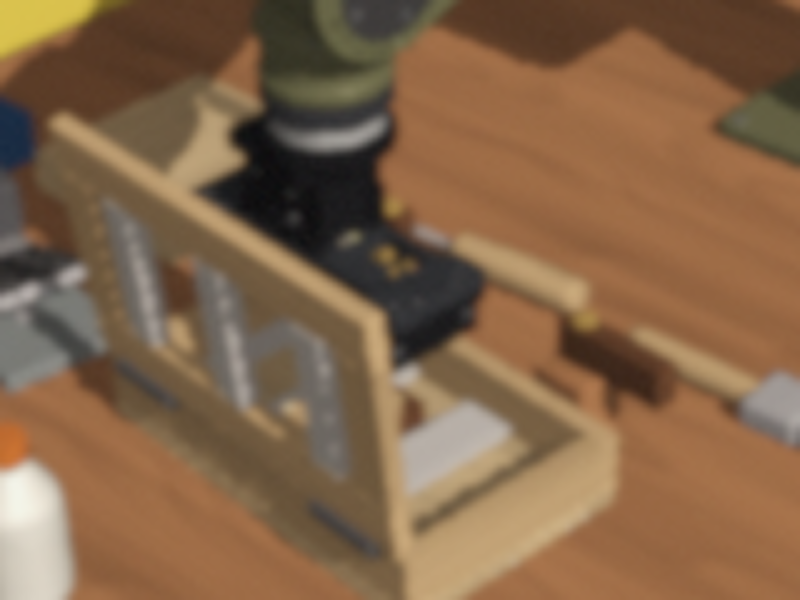

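```bash
python3 - <<'E'
from h import *
for z in(.09,.126):
  for dx in(-.0375,.0375):print(z,dx,((proj("scene",(.5687+dx,.049,z))-[240,130])*5).round())
E
python3 -m jog '0 0 -1 0 0 0; 0 0 -2 0 0 0; 0 0 -4 0 0 0; 0 0 -4 0 0 0; 0 0 0 0 0 0; 0 0 0 0 0 0'
```

```text
0.09 -0.0375 [498. 371.]
0.09 0.0375 [409. 432.]
0.126 -0.0375 [499. 319.]
0.126 0.0375 [408. 380.]
t: 9.08
ee_pos: [0.5713, -0.041, 0.119]
tool_rot: [0.042, 0.999, -0.0, 0.004]
wrist_force: [-0.2, 0.6, -1.7]
opening: 0.0053
grip_force: 0.0
```

The reported TCP height reads about 36 mm low. Contact with the piece's 48 mm top came at a reading of 12 mm, and both camera views agree with that. I'll build the offset into the helper and grasp again.

```bash
sed -i 's/^p=np.array(s\["ee_pos"\])/p=np.array(s["ee_pos"])+[0,0,.036]  # true tip height = reading + 36 mm/' go.py
python3 -m jog '0 0 0 0 0 0; 0 0 0 0 0 0; 0 0 0 0 0 0; 0 0 0 0 0 0; 0 0 0 0 0 0; 0 0 0 0 0 0; 0 0 0 0 0 0;0 0 0 0 0 0; 0 0 0 0 0 0; 0 0 0 0 0 0' 6.5 >/dev/null
python3 go.py .568 -.040 .022 85.2
python3 -m jog '0.1 0 3 0 0 0; 0 0 3 0 0 0; 0 0 3 0 0 0; 0 0 2 0 0 0; 0 0 1.2 0 0 0; 0 0 0.7 0 0 0; 0 0 0 0 0 0; 0 0 0 0 0 0'; python3 go.py .568 -.04 .022 85.2
```

```text
t 9.9 pos [ 0.5688 -0.0406  0.1514] press xy [0.0122 0.0009] yaw 85.2 tilt [ 0. -0. -1.] F [-1.1  0.3 -0.2] open 0.0634 grip 0.0
wz 0.0 xyz cm [ 0.08  0.05 12.94]
t: 10.58
ee_pos: [0.5687, -0.0406, -0.0127]
tool_rot: [0.042, 0.999, -0.0, 0.001]
wrist_force: [0.9, -0.2, 0.5]
opening: 0.0652
grip_force: 0.0
t 10.6 pos [ 0.5687 -0.0406  0.0233] press xy [0.0121 0.0009] yaw 85.2 tilt [ 0.001 -0.    -1.   ] F [ 0.9 -0.2  0.5] open 0.0652 grip 0.0
wz -0.0 xyz cm [0.07 0.06 0.13]
```

```bash
python3 -m jog '0 0 0 0 0 0; 0 0 0 0 0 0; 0 0 0 0 0 0; 0 0 0 0 0 0; 0 0 0 0 0 0; 0 0 0 0 0 0; 0 0 0 0 0 0;0 0 0 0 0 0' 2
python3 -m jog '0 0 -1 0 0 0; 0 0 -2 0 0 0; 0 0 -3 0 0 0; 0 0 -4 0 0 0; 0 0 -4 0 0 0; 0 0 0 0 0 0; 0 0 0 0 0 0'; python3 go.py .407 -.350 .16 85.2
```

```text
t: 11.25
ee_pos: [0.5682, -0.0404, -0.0129]
tool_rot: [0.042, 0.999, 0.0, 0.0]
wrist_force: [-1.0, 0.3, 5.1]
opening: 0.0376
grip_force: 30.0
t: 11.83
ee_pos: [0.5699, -0.041, 0.1302]
tool_rot: [0.042, 0.999, -0.001, 0.003]
wrist_force: [-0.4, -0.4, -1.8]
opening: 0.0376
grip_force: 30.0
t 11.8 pos [ 0.5699 -0.041   0.1662] press xy [0.0134 0.0006] yaw 85.2 tilt [ 0.007 -0.001 -1.   ] F [-0.4 -0.4 -1.8] open 0.0376 grip 30.0
wz 0.0 xyz cm [ 13.65 -32.16   0.62]
```

```bash
python3 -m jog '1.37 -3.22 0 0 0 0; 1.37 -3.22 0 0 0 0; 1.37 -3.22 0 0 0 0; 1.37 -3.22 0 0 0 0; 1.37 -3.22 0 0 0 0; 1.37 -3.22 0 0 0 0; 1.37 -3.22 0 0 0 0; 1.37 -3.22 0 0 0 0; 1.37 -3.22 0 0 0 0; 1.37 -3.22 0 0 0 0' >/dev/null;python3 -m jog '0 0 0 0 0 0; 0 0 0 0 0 0; 0 0 0 0 0 0; 0 0 0 0 0 0' | tail -2; python3 go.py .407 -.350 .020 85.2
```

```text
opening: 0.0381
grip_force: 30.0
t 13.0 pos [ 0.4043 -0.3485  0.1612] press xy [-0.1259 -0.3196] yaw 85.3 tilt [-0.001  0.002 -1.   ] F [ 0.4 -0.2 -0.6] open 0.0381 grip 30.0
wz 0.1 xyz cm [-0.28 -0.13 14.12]
```

```bash
python3 -m jog '-0.2 -0.1 4 0 0 0; 0 0 4 0 0 0; 0 0 3 0 0 0; 0 0 2 0 0 0; 0 0 1.2 0 0 0; 0 0 0 0 0 0; 0 0 0 0 0 0; 0 0 0 0 0 0' ;python3 go.py .407 -.350 .020 85.2
```

```text
t: 13.67
ee_pos: [0.4073, -0.3514, -0.0145]
tool_rot: [0.041, 0.999, -0.001, 0.001]
wrist_force: [0.3, -0.2, -0.5]
opening: 0.0378
grip_force: 30.0
t 13.7 pos [ 0.4073 -0.3514  0.0215] press xy [-0.1226 -0.3223] yaw 85.3 tilt [ 0.001 -0.002 -1.   ] F [ 0.3 -0.2 -0.5] open 0.0378 grip 30.0
wz 0.1 xyz cm [0.05 0.13 0.15]
```

Lower the last 3 mm, release, lift, and head for the blanks.

```bash
python3 -m jog '0 0 0.3 0 0 0; 0 0 0 0 0 0; 0 0 0 0 0 0' | grep force
python3 -m jog '0 0 0 0 0 0; 0 0 0 0 0 0; 0 0 0 0 0 0; 0 0 0 0 0 0; 0 0 0 0 0 0; 0 0 0 0 0 0' 6.5 | grep open
python3 -m jog '0 0 -2 0 0 0; 0 0 -4 0 0 0; 0 0 -4 0 0 0; 0 0 -4 0 0 0; 0 0 -4 0 0 0; 0 0 -2 0 0 7; 0 0 0 0 0 7; 0 0 0 0 0 7; 0 0 0 0 0 7; 0 0 0 0 0 7' >/dev/null
python3 -m jog '0 0 0 0 0 7; 0 0 0 0 0 7; 0 0 0 0 0 7; 0 0 0 0 0 7; 0 0 0 0 0 7; 0 0 0 0 0 7; 0 0 0 0 0 7; 0 0 0 0 0 4; 0 0 0 0 0 0; 0 0 0 0 0 0' >/dev/null
python3 - <<'E'
from h import *
crop("top","t5.png",160,150,480,290,2.5)
for d in ctrl.cut_out("top","blank0")[:3]:print(d["conf"],d["bbox"],*plane("top",d["mask"],.032))
E
python3 go.py .383 .309 .20 -10
```

```text
wrist_force: [0.8, -0.0, -0.6]
grip_force: 30.0
opening: 0.0646
0.92 [217.9, 247.0, 35.0, 15.4] [385.8 306.6] [114.7  35.3] 79.4 [[358.0, 254.0], [393.0, 247.0], [414.0, 360.0], [379.0, 366.0]]
0.53 [205.7, 229.1, 33.8, 11.4] [462.1 349. ] [116.  34.] 88.7 [[444.0, 291.0], [478.0, 291.0], [480.0, 407.0], [446.0, 407.0]]
t 16.2 pos [ 0.4062 -0.351   0.2173] press xy [-0.1238 -0.322 ] yaw -2.7 tilt [-0.  0. -1.] F [-0.2  0.3 -0.8] open 0.0652 grip 0.0
wz 7.3 xyz cm [ 64.6  -13.74   1.73]
```

View pics/t5.png

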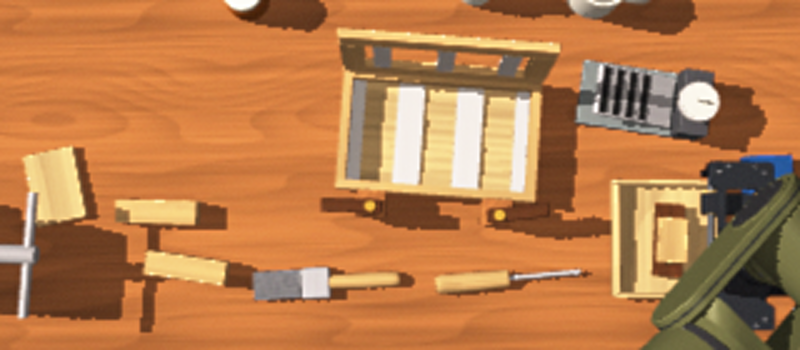

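The finished piece lies in the tray at crop (671,240). The upper blank has been knocked to crop (156,212), which is about (0.461,0.348). I'll go to the lower blank first.

```bash
python3 -m jog '0 0 0 0 0 7; 0 0 0 0 0 0.3; 3.8 -0.81 0 0 0 0; 3.8 -0.81 0 0 0 0; 3.8 -0.81 0 0 0 0; 3.8 -0.81 0 0 0 0; 3.8 -0.81 0 0 0 0; 3.8 -0.81 0 0 0 0; 3.8 -0.81 0 0 0 0; 3.8 -0.81 0 0 0 0' 5.2 >/dev/null
python3 -m jog '3.8 -0.81 0 0 0 0; 3.8 -0.81 0 0 0 0; 3.8 -0.81 0 0 0 0; 3.8 -0.81 0 0 0 0; 3.8 -0.81 0 0 0 0; 3.8 -0.81 0 0 0 0; 3.8 -0.81 0 0 0 0; 3.8 -0.81 0 0 0 0; 3.8 -0.81 0 0 0 0; 0 0 0 0 0 0' >/dev/null
python3 -m jog '0 0 0 0 0 0; 0 0 0 0 0 0; 0 0 0 0 0 0' >/dev/null
python3 go.py .384 .308 .010 -10.4
```

```text
t 18.1 pos [0.384  0.3081 0.2173] press xy [-0.201   0.3329] yaw -10.1 tilt [ 0. -0. -1.] F [ 0.4  0.5 -0.5] open 0.0517 grip 0.0
wz 0.3 xyz cm [-1.000e-02 -0.000e+00  2.073e+01]
```

```bash
python3 -m jog '0 0 4 0 0 0; 0 0 4 0 0 0; 0 0 4 0 0 0; 0 0 3 0 0 0; 0 0 2.5 0 0 0; 0 0 1.6 0 0 0; 0 0 1 0 0 0; 0 0 0.5 0 0 0; 0 0 0 0 0 0; 0 0 0 0 0 0'; python3 go.py .384 .308 .010 -10.1
python3 -m jog '0 0 0 0 0 0; 0 0 0 0 0 0; 0 0 0 0 0 0; 0 0 0 0 0 0; 0 0 0 0 0 0; 0 0 0 0 0 0' 2
python3 -m jog '0 0 -1 0 0 0; 0 0 -2 0 0 0; 0 0 -3 0 0 0; 0 0 -4 0 0 0; 0 0 -4 0 0 0; 0 0 -2 0 0 0; 0 0 0 0 0 0; 0 0 0 0 0 0'; python3 go.py p 0 .082 .16 -94.8
```

```text
t: 18.93
ee_pos: [0.385, 0.3092, -0.0235]
tool_rot: [0.767, 0.642, 0.001, 0.0]
wrist_force: [0.1, 0.1, -0.3]
opening: 0.052
grip_force: 0.0
t 18.9 pos [0.385  0.3092 0.0125] press xy [-0.2002  0.3341] yaw -10.1 tilt [ 0.002  0.001 -1.   ] F [ 0.1  0.1 -0.3] open 0.052 grip 0.0
wz -0.0 xyz cm [-0.13 -0.07  0.25]
t: 19.43
ee_pos: [0.3844, 0.3094, -0.0238]
tool_rot: [0.767, 0.642, 0.001, 0.0]
wrist_force: [-0.2, 0.7, 4.4]
opening: 0.0316
grip_force: 30.0
t: 20.1
ee_pos: [0.3846, 0.3095, 0.1371]
tool_rot: [0.767, 0.642, 0.002, 0.0]
wrist_force: [0.6, 0.0, -1.5]
opening: 0.0318
grip_force: 30.0
t 20.1 pos [0.3846 0.3095 0.1731] press xy [-0.2006  0.3344] yaw -10.1 tilt [ 0.003  0.002 -1.   ] F [ 0.6  0.  -1.5] open 0.0318 grip 30.0
wz 84.7 xyz cm [20.06 25.24  1.31]
```

```bash
python3 -m jog '0 0 0 0 0 7.06; 0 0 0 0 0 7.06; 0 0 0 0 0 7.06; 0 0 0 0 0 7.06; 0 0 0 0 0 7.06; 0 0 0 0 0 7.06; 0 0 0 0 0 7.06; 0 0 0 0 0 7.06; 0 0 0 0 0 7.06; 0 0 0 0 0 7.06' >/dev/null
python3 -m jog '0 0 0 0 0 7.06; 0 0 0 0 0 7.06; 2 2.52 0 0 0 0; 2 2.52 0 0 0 0; 2 2.52 0 0 0 0; 2 2.52 0 0 0 0; 2 2.52 0 0 0 0; 2 2.52 0 0 0 0; 2 2.52 0 0 0 0; 2 2.52 0 0 0 0' >/dev/null
python3 -m jog '2 2.52 0 0 0 0; 2 2.52 0 0 0 0; 0 0 0 0 0 0; 0 0 0 0 0 0; 0 0 0 0 0 0' | tail -2
python3 go.py p 0 .082 .025 -94.8
```

```text
opening: 0.0319
grip_force: 30.0
t 22.2 pos [0.5604 0.0414 0.1691] press xy [-0.003   0.0819] yaw -94.8 tilt [-0.004  0.001 -1.   ] F [ 0.4  0.4 -1.4] open 0.0319 grip 30.0
wz -0.0 xyz cm [ 3.000e-01 -1.000e-02  1.441e+01]
```

```bash
python3 -m jog '0.3 0 4 0 0 0; 0 0 4 0 0 0; 0 0 3 0 0 0; 0 0 2 0 0 0; 0 0 1 0 0 0; 0 0 0.2 0 0 0; 0 0 0 0 0 0; 0 0 0 0 0 0; 0 0 0 0 0 0'; python3 go.py p 0 .082 .025 -94.8
```

```text
t: 22.93
ee_pos: [0.5668, 0.0411, -0.0044]
tool_rot: [0.999, -0.042, 0.002, -0.0]
wrist_force: [0.4, -1.3, -0.8]
opening: 0.0316
grip_force: 30.0
t 22.9 pos [0.5668 0.0411 0.0316] press xy [0.0034 0.0822] yaw -94.8 tilt [ 0.004 -0.    -1.   ] F [ 0.4 -1.3 -0.8] open 0.0316 grip 30.0
wz 0.0 xyz cm [-0.34  0.02  0.66]
```

```bash
python3 -m jog '-0.2 0 0.3 0 0 0; 0 0 0.2 0 0 0; 0 0 0 0 0 0; 0 0 0 0 0 0; 0 0 0 0 0 0'|grep force; python3 go.py p 0 .082 .025 -94.8
```

```text
wrist_force: [0.3, 0.5, -0.7]
grip_force: 30.0
t 23.4 pos [0.5631 0.041  0.0245] press xy [-0.0003  0.0818] yaw -94.8 tilt [ 0. -0. -1.] F [ 0.3  0.5 -0.7] open 0.0323 grip 30.0
wz -0.0 xyz cm [ 0.03 -0.02 -0.05]
```

```bash
python3 -m jog '0 0 0 0 0 0; 0 0 0 0 0 0; 0 0 0 0 0 0; 0 0 0 0 0 0; 0 0 0 0 0 0' 5 | grep open
python3 -m jog '0 0 -1 0 0 0; 0 0 -3 0 0 0; 0 0 -4 0 0 0; 0 0 -4 0 0 0; 0 0 -4 0 0 0; 0 0 -2 0 0 0; 0 0 0 0 0 -7; 0 0 0 0 0 -7; 0 0 0 0 0 -7; 0 0 0 0 0 -7' >/dev/null
python3 -m jog '0 0 0 0 0 -7; 0 0 0 0 0 -7; 0 0 0 0 0 -7; 0 0 0 0 0 -7; 0 0 0 0 0 -7; 0 0 0 0 0 -7; 0 0 0 0 0 -7; 0 0 0 0 0 -7; 0 0 0 0 0 -7; 0 0 0 0 0 -2.8' >/dev/null
python3 -m jog '0 0 0 0 0 0; 0 0 0 0 0 0; 0 0 0 0 0 0' >/dev/null
python3 go.py .461 .348 .20 -1
```

```text
opening: 0.0497
t 25.7 pos [0.5631 0.041  0.2048] press xy [-0.0003  0.0818] yaw -1.1 tilt [ 0.  0. -1.] F [-0.4 -0.2  0.1] open 0.0502 grip 0.0
wz -0.1 xyz cm [ 30.51 -10.74   0.48]
```

```bash
python3 -m jog '3.05 -1.07 0 0 0 0; 3.05 -1.07 0 0 0 0; 3.05 -1.07 0 0 0 0; 3.05 -1.07 0 0 0 0; 3.05 -1.07 0 0 0 0; 3.05 -1.07 0 0 0 0; 3.05 -1.07 0 0 0 0; 3.05 -1.07 0 0 0 0; 3.05 -1.07 0 0 0 0; 3.05 -1.07 0 0 0 0' 6 >/dev/null
python3 -m jog '0 0 0 0 0 0; 0 0 0 0 0 0; 0 0 0 0 0 0; 0 0 0 0 0 0' >/dev/null
python3 go.py .461 .348 .011 -1
python3 - <<'E'
from h import *
ctrl.grab_frame("scene");ctrl.grab_frame("top")
for n in("scene","top"):
  for d in ctrl.cut_out(n,"blank0")[:4]:print(n,d["conf"],d["bbox"],*plane(n,d["mask"],.032 if n=="top" else .016)[:3])
E
```

```text
t 26.9 pos [0.4618 0.347  0.2043] press xy [-0.1268  0.3782] yaw -1.1 tilt [ 0. -0. -1.] F [ 0.2 -0.1 -0.3] open 0.0598 grip 0.0
wz -0.1 xyz cm [ 0.1  -0.08 19.33]
scene 0.58 [423.5, 243.4, 45.0, 33.1] [463.6 348.4] [122.3  65.2] 88.4
top 0.89 [305.1, 184.0, 12.3, 34.3] [564.8  39.9] [ 39.2 117.7] 85.9
top 0.76 [214.5, 229.7, 27.1, 10.5] [460.1 337.2] [92.6 37.4] 88.7
```

```bash
python3 -m jog '0.1 -0.1 4 0 0 0; 0 0 4 0 0 0; 0 0 4 0 0 0; 0 0 3 0 0 0; 0 0 2 0 0 0; 0 0 1.2 0 0 0; 0 0 0.8 0 0 0; 0 0 0.2 0 0 0; 0 0 0 0 0 0; 0 0 0 0 0 0'; python3 go.py .461 .348 .010 -1
python3 -m jog '0 0 0 0 0 0; 0 0 0 0 0 0; 0 0 0 0 0 0; 0 0 0 0 0 0; 0 0 0 0 0 0; 0 0 0 0 0 0; 0 0 0 0 0 0' 2
python3 -m jog '0 0 -1 0 0 0; 0 0 -2 0 0 0; 0 0 -3 0 0 0; 0 0 -4 0 0 0; 0 0 -4 0 0 0; 0 0 -2 0 0 0; 0 0 0 0 0 0; 0 0 0 0 0 0'; python3 go.py p 0 0 .16 -94.8
```

```text
t: 27.88
ee_pos: [0.4619, 0.3497, -0.0219]
tool_rot: [0.713, 0.701, 0.001, 0.0]
wrist_force: [0.3, -1.0, 0.1]
opening: 0.0603
grip_force: 0.0
t 27.9 pos [0.4619 0.3497 0.0141] press xy [-0.127   0.3809] yaw -1.0 tilt [ 0.002  0.002 -1.   ] F [ 0.3 -1.   0.1] open 0.0603 grip 0.0
wz -0.0 xyz cm [-0.17 -0.08  0.41]
t: 28.47
ee_pos: [0.4607, 0.3491, -0.0233]
tool_rot: [0.713, 0.701, 0.0, 0.0]
wrist_force: [-0.1, -0.3, 2.4]
opening: 0.032
grip_force: 29.7
t: 29.13
ee_pos: [0.4613, 0.3494, 0.1385]
tool_rot: [0.713, 0.701, 0.002, 0.0]
wrist_force: [-0.3, 0.1, -1.2]
opening: 0.0319
grip_force: 29.8
t 29.1 pos [0.4613 0.3494 0.1745] press xy [-0.1275  0.3806] yaw -1.0 tilt [ 0.003  0.002 -1.   ] F [-0.3  0.1 -1.2] open 0.0319 grip 29.8
wz 93.8 xyz cm [12.75 38.06  1.45]
```

```bash
python3 -m jog '0 0 0 0 0 7; 0 0 0 0 0 7; 0 0 0 0 0 7; 0 0 0 0 0 7; 0 0 0 0 0 7; 0 0 0 0 0 7; 0 0 0 0 0 7; 0 0 0 0 0 7; 0 0 0 0 0 7; 0 0 0 0 0 7' >/dev/null
python3 -m jog '0 0 0 0 0 7; 0 0 0 0 0 7; 0 0 0 0 0 7; 0 0 0 0 0 2.8; 1.28 3.81 0 0 0 0; 1.28 3.81 0 0 0 0; 1.28 3.81 0 0 0 0; 1.28 3.81 0 0 0 0; 1.28 3.81 0 0 0 0; 1.28 3.81 0 0 0 0' |tail -2
python3 -m jog '1.28 3.81 0 0 0 0; 1.28 3.81 0 0 0 0; 1.28 3.81 0 0 0 0; 1.28 3.81 0 0 0 0; 0 0 0 0 0 0; 0 0 0 0 0 0; 0 0 0 0 0 0; 0 0 0 0 0 0' | tail -2
python3 go.py p 0 0 .025 -94.8
```

```text
opening: 0.0318
grip_force: 29.8
opening: 0.0319
grip_force: 29.8
t 31.5 pos [ 0.5549 -0.0402  0.1709] press xy [-0.0016  0.0001] yaw -94.7 tilt [-0.003  0.001 -1.   ] F [-0.2 -0.7 -1.3] open 0.0319 grip 29.8
wz 0.1 xyz cm [1.600e-01 1.000e-02 1.459e+01]
```

```bash
python3 -m jog '0.1 0 4 0 0 0; 0 0 4 0 0 0; 0 0 3 0 0 0; 0 0 2 0 0 0; 0 0 1 0 0 0; 0 0 0.5 0 0 0; 0 0 0 0 0 0; 0 0 0 0 0 0; 0 0 0 0 0 0; 0 0 0 0 0 0' >/dev/null; python3 go.py p 0 0 .025 -94.8
```

```text
t 32.3 pos [ 0.5586 -0.0417  0.0293] press xy [ 0.0022 -0.001 ] yaw -94.8 tilt [ 0.003 -0.001 -1.   ] F [ 0.2  0.2 -0.9] open 0.0319 grip 29.8
wz -0.0 xyz cm [-0.22 -0.1   0.43]
```

```bash
python3 -m jog '0 0 0.25 0 0 0; 0 0 0 0 0 0; 0 0 0 0 0 0; 0 0 0 0 0 0'|grep force; python3 go.py p 0 0 .025 -94.8
python3 -m jog '0 0 0 0 0 0; 0 0 0 0 0 0; 0 0 0 0 0 0; 0 0 0 0 0 0; 0 0 0 0 0 0' 5 | grep open
python3 -m jog '0 0 -1 0 0 0; 0 0 -3 0 0 0; 0 0 -4 0 0 0; 0 0 -4 0 0 0; 0 0 -4 0 0 0; 0 0 -4 0 0 0; 0 0 -4 0 0 0; 0 0 -4 0 0 0; 0 0 -2 0 0 0;0 0 0 0 0 0' 0 >/dev/null
python3 -m jog '-4 0 0 0 0 0; -4 0 0 0 0 0; -4 0 0 0 0 0; -4 0 0 0 0 0; -4 0 0 0 0 0; 0 0 0 0 0 0; 0 0 0 0 0 0' >/dev/null
python3 go.py p .13 0 .28 -94.8
python3 - <<'E'
from h import *
crop("top","t6.png",160,150,480,290,2.5)
crop("scene","s6.png",200,110,400,260,4)
for d in ctrl.cut_out("top","blank0")[:3]:print(d["conf"],d["bbox"],*plane("top",d["mask"],.044)[:3])
E
```

```text
wrist_force: [1.1, 0.1, -1.6]
grip_force: 29.8
t 32.6 pos [ 0.5571 -0.0416  0.025 ] press xy [ 0.0007 -0.0011] yaw -94.8 tilt [ 0. -0. -1.] F [ 1.1  0.1 -1.6] open 0.0318 grip 29.8
wz -0.0 xyz cm [-0.07 -0.11 -0.  ]
opening: 0.0497
t 34.5 pos [ 0.3564 -0.0245  0.3251] press xy [-0.2007 -0.0008] yaw -94.8 tilt [ 0.003 -0.001 -1.   ] F [ 0.8 -0.2 -0. ] open 0.0007 grip 0.0
wz -0.0 xyz cm [33.07 -0.08  4.51]
0.71 [308.2, 186.3, 10.5, 30.5] [563.7  39.5] [ 32.2 110.1] 86.2
0.5 [332.0, 186.4, 12.0, 32.9] [557.  -41.2] [ 31.4 107.2] 85.5
```

View pics/t6.png

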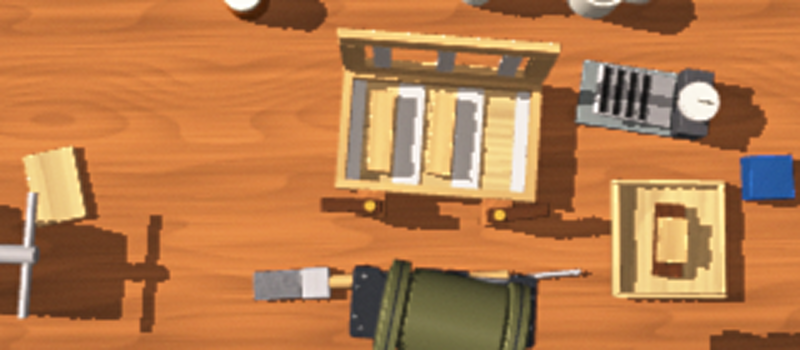

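View pics/s6.png

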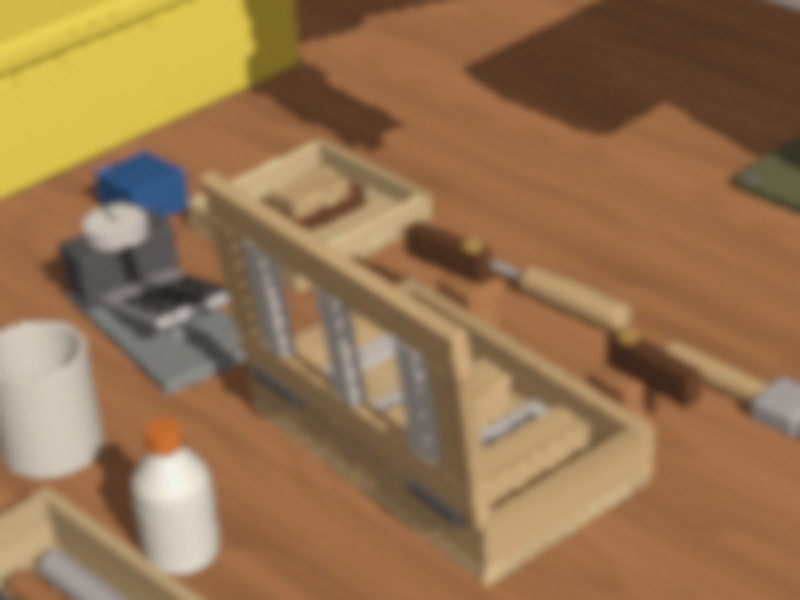

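Both blanks lie in the left and middle lanes and the finished piece is in the tray. Now I'll get the frame angle from its top corners at s6 (205,178) and (468,335).

Run:
```python
from h import *
c,s=np.cos(np.radians(-4.8)),np.sin(np.radians(-4.8))
W=lambda x,y,z:(.5565+c*x-s*y,-.0405+s*x+c*y,z)
for th in(1.5,1.6,1.7,1.8,1.9):
  x=.082-.164*np.cos(th)+.006*np.sin(th);z=.056+.164*np.sin(th)+.006*np.cos(th)
  print(th,round(x,3),round(z,3),[((proj("scene",W(x,y,z))-[200,110])*4).round().tolist() for y in(-.135,.135)],[((proj("top",W(x,y,z))-[160,150])*2.5).round().tolist() for y in(-.135,.135)])
print([ (th,round(.082-.148*np.cos(th)+.006*np.sin(th),3),round(.056+.148*np.sin(th)+.006*np.cos(th),3)) for th in(1.5,1.3,1.1,.9,.7,.5,.3,.15,0)])
```

```text
1.5 0.076 0.22 [[230.0, 158.0], [489.0, 314.0]] [[560.0, 65.0], [336.0, 51.0]]
1.6 0.093 0.22 [[211.0, 166.0], [470.0, 325.0]] [[561.0, 52.0], [337.0, 38.0]]
1.7 0.109 0.218 [[192.0, 176.0], [450.0, 338.0]] [[561.0, 39.0], [338.0, 25.0]]
1.8 0.125 0.214 [[173.0, 189.0], [430.0, 354.0]] [[561.0, 26.0], [339.0, 13.0]]
1.9 0.141 0.209 [[155.0, 203.0], [410.0, 372.0]] [[561.0, 14.0], [340.0, 1.0]]
[(1.5, np.float64(0.078), np.float64(0.204)), (1.3, np.float64(0.048), np.float64(0.2)), (1.1, np.float64(0.02), np.float64(0.191)), (0.9, np.float64(-0.005), np.float64(0.176)), (0.7, np.float64(-0.027), np.float64(0.156)), (0.5, np.float64(-0.045), np.float64(0.132)), (0.3, np.float64(-0.058), np.float64(0.105)), (0.15, np.float64(-0.063), np.float64(0.084)), (0, np.float64(-0.066), np.float64(0.062))]
```

```bash
python3 -m jog '3.35 0 0 0 0 0; 3.35 0 0 0 0 0; 3.35 0 0 0 0 0; 3.35 0 0 0 0 0; 3.35 0 0 0 0 0; 3.35 0 0 0 0 0; 3.35 0 0 0 0 0; 3.35 0 0 0 0 0; 3.35 0 0 0 0 0; 3.35 0 0 0 0 0' >/dev/null
python3 -m jog '0 0 2 0 0 0; 0 0 3 0 0 0; 0 0 3 0 0 0; 0 0 3 0 0 0; 0 0 2 0 0 0; 0 0 0 0 0 0; 0 0 0 0 0 0; 0 0 0 0 0 0' >/dev/null
python3 go.py p .09 0 .195 -94.8
```

```text
t 36.1 pos [ 0.6928 -0.053   0.1954] press xy [ 0.1369 -0.0011] yaw -94.8 tilt [ 0.001 -0.    -1.   ] F [ 0.5 -0.6 -0.2] open 0.0002 grip 0.0
wz -0.0 xyz cm [-4.69 -0.11  0.04]
```

```bash
python3 -m jog '-1.5 0 0 0 0 0; -1.5 0 0 0 0 0; -1 0 0 0 0 0; -1 0 0 0 0 0; -1 0 0 0 0 0; -1 0 0 0 0 0; -1 0 0 0 0 0; 0 0 0 0 0 0; 0 0 0 0 0 0'
python3 go.py p .030 0 .186 -94.8
```

```text
t: 36.87
ee_pos: [0.6102, -0.0462, 0.1582]
tool_rot: [0.999, -0.042, -0.001, 0.0]
wrist_force: [0.2, 0.1, -0.8]
opening: 0.0005
grip_force: 0.0
t 36.9 pos [ 0.6102 -0.0462  0.1942] press xy [ 0.054  -0.0011] yaw -94.8 tilt [-0.003  0.    -1.   ] F [ 0.2  0.1 -0.8] open 0.0005 grip 0.0
wz -0.0 xyz cm [-2.4  -0.11  0.82]
```

```bash
python3 -m jog '-0.8 0 0.3 0 0 0; -0.8 0 0.3 0 0 0; -0.8 0 0.2 0 0 0; -0.8 0 0.4 0 0 0; -0.8 0 0.5 0 0 0; -0.9 0 0.5 0 0 0; -0.8 0 0.6 0 0 0' | grep force
python3 -m jog '-0.7 0 0.7 0 0 0; -0.7 0 0.7 0 0 0; 0 0 0 0 0 0' | grep force
python3 go.py p -.035 0 .128 -94.8
python3 - <<'E'
from h import *
crop("scene","s7.png",220,110,400,260,4)
E
```

```text
wrist_force: [3.8, 0.7, 0.2]
grip_force: 1.2
wrist_force: [-0.2, 1.0, 0.2]
grip_force: 0.0
t 37.7 pos [ 0.5381 -0.0398  0.1505] press xy [-0.0184 -0.0009] yaw -94.8 tilt [-0.005  0.001 -1.   ] F [-0.2  1.   0.2] open 0.0002 grip 0.0
wz -0.0 xyz cm [-1.66 -0.09  2.25]
```

View pics/s7.png

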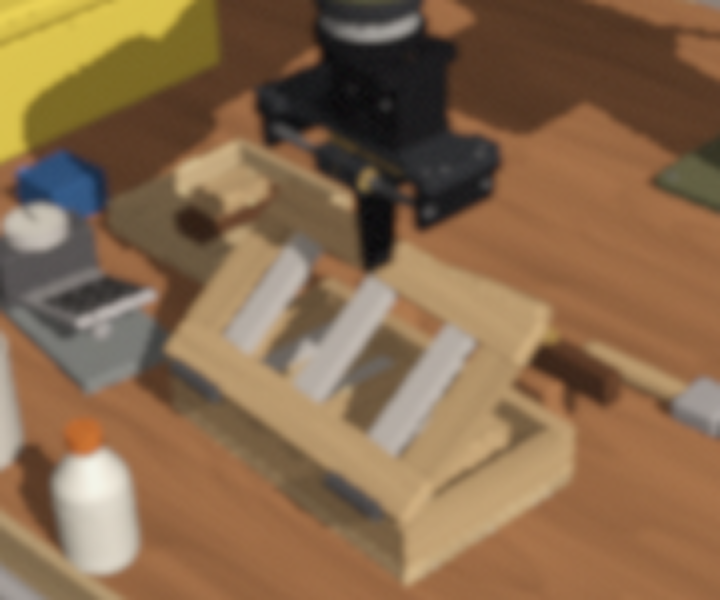

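The frame has swung to about 0.65 rad, with the finger on its free rail at (375,260). I'll press it shut.

```bash
python3 -m jog '-0.6 0 0.8 0 0 0; -0.5 0 0.8 0 0 0; -0.5 0 0.9 0 0 0; -0.5 0 0.9 0 0 0; -0.4 0 0.9 0 0 0; -0.3 0 1 0 0 0; -0.3 0 1 0 0 0; -0.1 0 1 0 0 0; -0.1 0 1 0 0 0; 0 0 0.6 0 0 0' | grep force
python3 -m jog '0 0 0 0 0 0; 0 0 0 0 0 0; 0 0 0 0 0 0'|grep force
python3 go.py p -.056 0 .062 -94.8
```

```text
wrist_force: [-2.1, -0.5, 11.3]
grip_force: 6.9
wrist_force: [0.3, 0.1, -0.3]
grip_force: 0.0
t 38.8 pos [ 0.5083 -0.0374  0.0635] press xy [-0.0483 -0.001 ] yaw -94.8 tilt [-0.  0. -1.] F [ 0.3  0.1 -0.3] open 0.0001 grip 0.0
wz -0.0 xyz cm [-0.77 -0.1   0.15]
```

```bash
python3 -m jog '-0.5 0 0 0 0 0; 0 0 0.3 0 0 0; 0 0 0.2 0 0 0; 0 0 0 0 0 0; 0 0 0 0 0 0'|grep -E "pos|force"
python3 -m jog '0 0 0.2 0 0 0; 0 0 0 0 0 0; 0 0 0 0 0 0;0 0 0 0 0 0'|grep -E "pos|force"
```

```text
ee_pos: [0.503, -0.037, 0.0258]
wrist_force: [-10.1, 1.0, 18.7]
grip_force: 9.5
ee_pos: [0.5031, -0.037, 0.0257]
wrist_force: [-15.9, 2.6, 30.2]
grip_force: 15.1
```

Shut: the finger tip is at 61.7 mm true height with 30 N, on the stop. Next is the left turnbutton.

```bash
python3 -m jog '0 0 -2 0 0 0; 0 0 -3 0 0 0; 0 0 -3 0 0 0; -2 -3.4 0 0 0 0; -2 -3.4 0 0 0 0; -2 -3.4 0 0 0 0; -2 -3.4 0 0 0 0; 0 0 0 0 0 0; 0 0 0 0 0 0; 0 0 0 0 0 0' >/dev/null
python3 go.py p -.135 .135 .074 -94.8
python3 - <<'E'
from h import *
ctrl.grab_frame("scene")
c,s=np.cos(np.radians(-4.8)),np.sin(np.radians(-4.8))
W=lambda x,y,z:(.5565+c*x-s*y,-.0405+s*x+c*y,z)
print(proj("scene",W(-.088,-.135,.056)),proj("scene",W(-.082,.135,.062)))
for d in ctrl.cut_out("scene","frame")[:2]:print(d["conf"],d["bbox"])
for sy in(1,-1):
  for dy in(-.015,.065):print("btn",sy,dy,proj("scene",W(-.104,sy*(.085+dy),.093)).round(1))
for d in ctrl.cut_out("scene","button_left")[:3]:print(d["conf"],d["bbox"])
E
```

```text
t 40.4 pos [0.435  0.1051 0.1368] press xy [-0.1333  0.135 ] yaw -94.8 tilt [ 0.001 -0.    -1.   ] F [-0.1  0.3 -0.1] open 0.0006 grip 0.0
wz 0.0 xyz cm [-0.17 -0.    6.28]
[303.64687035 176.14875625] [363.4590717  212.10209717]
0.93 [261.1, 179.8, 103.4, 64.4]
btn 1 -0.015 [352.7 190.8]
btn 1 0.065 [373.2 202.5]
btn -1 -0.015 [320.5 172.4]
btn -1 0.065 [303.9 162.9]
0.83 [352.6, 195.0, 24.8, 18.5]
```

```bash
python3 -m jog '-1 0 0 0 0 0; 0 0 3 0 0 0; 0 0 2 0 0 0; 0 0 1.3 0 0 0; 0 0 0 0 0 0; 0 0 0 0 0 0; 0 0 0 0 0 0' | grep force; python3 go.py p -.124 .135 .074 -94.8
python3 -m jog '1 0 0 0 0 0; 1 0 0 0 0 0; 1 -0.2 0 0 0 0; 1.1 -0.2 0 0 0 0; 1 0.2 0 0 0 0; 1.1 0.3 0 0 0 0; 0 0 0 0 0 0; 0 0 0 0 0 0'|grep force; python3 go.py p -.065 .122 .074 -94.8
```

```text
wrist_force: [0.0, 0.0, -0.1]
grip_force: 0.0
t 41.1 pos [0.4261 0.1055 0.0749] press xy [-0.1422  0.1346] yaw -94.9 tilt [ 0.001  0.    -1.   ] F [ 0.   0.  -0.1] open 0.0005 grip 0.0
wz -0.1 xyz cm [ 1.82 -0.04  0.09]
wrist_force: [0.3, -0.3, 0.1]
grip_force: 0.0
t 41.8 pos [0.4879 0.0995 0.0742] press xy [-0.0801  0.1337] yaw -94.9 tilt [ 0.001 -0.    -1.   ] F [ 0.3 -0.3  0.1] open 0.0004 grip 0.0
wz -0.1 xyz cm [1.51 1.17 0.02]
```

```bash
python3 -m jog '0.8 0.6 0 0 0 0; 0.7 0.6 0 0 0 0; 0.6 0.8 0 0 0 0; 0.5 0.9 0 0 0 0; 0 0.5 0 0 0 0; 0 0.3 0 0 0 0; 0 0 0 0 0 0; 0 0 0 0 0 0'|grep force; python3 go.py p -.054 .101 .074 -94.8
python3 - <<'E'
from h import *
ctrl.grab_frame("scene");ctrl.grab_frame("top")
c,s=np.cos(np.radians(-4.8)),np.sin(np.radians(-4.8))
W=lambda x,y,z:(.5565+c*x-s*y,-.0405+s*x+c*y,z)
for dx in(-.015,.065):print("exp",proj("scene",W(-.104+dx,.085,.093)).round(1))
for n in("scene","top"):
  for d in ctrl.cut_out(n,"button_left")[:3]:print(n,d["conf"],d["bbox"],plane(n,d["mask"],.093))
E
```

```text
wrist_force: [4.1, 23.7, -3.9]
grip_force: 12.1
t 42.5 pos [0.5113 0.0668 0.0743] press xy [-0.054   0.1031] yaw -95.0 tilt [ 0.005  0.014 -1.   ] F [ 4.1 23.7 -3.9] open 0.0001 grip 12.1
wz -0.2 xyz cm [0.   0.21 0.03]
exp [360.  190.9]
exp [340.7 202.1]
scene 0.63 [336.2, 195.5, 23.3, 17.1] (array([537. ,  57.1]), array([51.7, 19.8]), 40.0, [[511.0, 48.0], [524.0, 33.0], [563.0, 66.0], [550.0, 81.0]])
top 0.56 [304.3, 227.1, 10.3, 12.5] (array([462.9,  55.6]), array([22.9, 29.4]), 88.9, [[448.0, 44.0], [477.0, 44.0], [478.0, 67.0], [448.0, 67.0]])
top 0.24 [297.3, 174.2, 78.7, 57.3] (array([560.1, -39.2]), array([266.6, 171.9]), 84.2, [[461.0, -163.0], [632.0, -181.0], [659.0, 85.0], [488.0, 102.0]])
```

```bash
python3 -m jog '0 -1 0 0 0 0; 0 -1 0 0 0 0; 0 0 -3 0 0 0; 0 0 -3.5 0 0 0; -1.27 3.7 0 0 0 0; -1.27 3.7 0 0 0 0; -1.27 3.7 0 0 0 0; -1.27 3.7 0 0 0 0; -1.27 3.7 0 0 0 0; -1.27 3.7 0 0 0 0' >/dev/null
python3 -m jog '-1.27 3.6 0 0 0 0; 0 0 0 0 0 0; 0 0 0 0 0 0; 0 0 0 0 0 0' >/dev/null; python3 go.py p -.143 -.135 .074 -94.8
```

```text
t 43.9 pos [ 0.4009 -0.1691  0.139 ] press xy [-0.1443 -0.1412] yaw -94.9 tilt [ 0. -0. -1.] F [0.1 0.5 0.4] open 0.0003 grip 0.0
wz -0.1 xyz cm [ 0.13 -0.62  6.5 ]
```

```bash
python3 -m jog '0.1 -0.6 3 0 0 0; 0 0 2.2 0 0 0; 0 0 1.3 0 0 0; 0 0 0 0 0 0; 0 0 0 0 0 0; 0 0 0 0 0 0' >/dev/null; python3 go.py p -.143 -.135 .074 -94.8
python3 -m jog '1 0 0 0 0 0; 1 0 0 0 0 0; 1 0.2 0 0 0 0; 1.1 0.2 0 0 0 0; 1 -0.2 0 0 0 0; 1.1 -0.3 0 0 0 0; 0 0 0 0 0 0; 0 0 0 0 0 0'|grep force; python3 go.py p -.065 -.122 .074 -94.8
python3 -m jog '0.8 -0.6 0 0 0 0; 0.7 -0.6 0 0 0 0; 0.6 -0.8 0 0 0 0; 0.5 -0.9 0 0 0 0; 0 -0.5 0 0 0 0; 0 -0.3 0 0 0 0; 0 0 0 0 0 0; 0 0 0 0 0 0'|grep force; python3 go.py p -.054 -.101 .074 -94.8
```

```text
t 44.4 pos [ 0.4036 -0.1626  0.0749] press xy [-0.1422 -0.1345] yaw -94.7 tilt [ 0.001 -0.001 -1.   ] F [ 0.6  0.1 -0.5] open 0.0004 grip 0.0
wz 0.1 xyz cm [-0.08  0.05  0.09]
wrist_force: [-0.5, -0.6, -0.0]
grip_force: 0.0
t 45.0 pos [ 0.4653 -0.1671  0.0743] press xy [-0.0803 -0.1337] yaw -94.8 tilt [ 0.001 -0.    -1.   ] F [-0.5 -0.6 -0. ] open 0.0002 grip 0.0
wz 0.0 xyz cm [ 1.53 -1.17  0.03]
wrist_force: [2.1, -4.9, -0.8]
grip_force: 2.0
t 45.7 pos [ 0.4944 -0.1333  0.0743] press xy [-0.0542 -0.0977] yaw -94.8 tilt [ 0.003 -0.003 -1.   ] F [ 2.1 -4.9 -0.8] open 0.0003 grip 2.0
wz 0.0 xyz cm [0.02 0.33 0.03]
```

```bash
python3 -m jog '0 -0.3 0 0 0 0; 0 0 0 0 0 0; 0 0 0 0 0 0; 0 0 0 0 0 0'|grep force; python3 go.py p -.054 -.101 .074 -94.8
python3 -m jog '0 1 0 0 0 0; 0 1 0 0 0 0; 0 1 0 0 0 0; 0 0 -3 0 0 0; 0 0 -4 0 0 0; 0 0 -4 0 0 0; -4 0 0 0 0 0; -4 0 0 0 0 0; -4 0 0 0 0 0; 0 0 0 0 0 0' >/dev/null
python3 - <<'E'
from h import *
im=ctrl.grab_frame("top");s=ctrl.grab_frame("scene")
a=cv2.resize(im[150:260,280:460,::-1],None,fx=3.7,fy=3.7,interpolation=2)[:400,:660]
b=cv2.resize(s[150:260,240:390,::-1],None,fx=2.2,fy=2.2,interpolation=2)[:200]
v=np.zeros((600,700,3),np.uint8);v[:a.shape[0],:a.shape[1]]=a;v[400:400+b.shape[0],:b.shape[1]]=b
cv2.imwrite("pics/m8.png",v)
for d in ctrl.cut_out("top","pedal")[:2]:print(d["conf"],d["bbox"],plane("top",d["mask"],.04))
E
```

```text
wrist_force: [1.8, -13.7, -3.9]
grip_force: 6.3
t 46.0 pos [ 0.4944 -0.1331  0.0744] press xy [-0.0541 -0.0975] yaw -94.7 tilt [ 0.003 -0.008 -1.   ] F [  1.8 -13.7  -3.9] open 0.0004 grip 6.3
wz 0.1 xyz cm [0.01 0.35 0.04]
0.78 [400.0, 177.5, 31.3, 22.5] (array([ 605.7, -307.6]), array([106. ,  70.6]), 78.4, [[560.0, -352.0], [630.0, -367.0], [651.0, -263.0], [582.0, -249.0]])
```

View pics/m8.png

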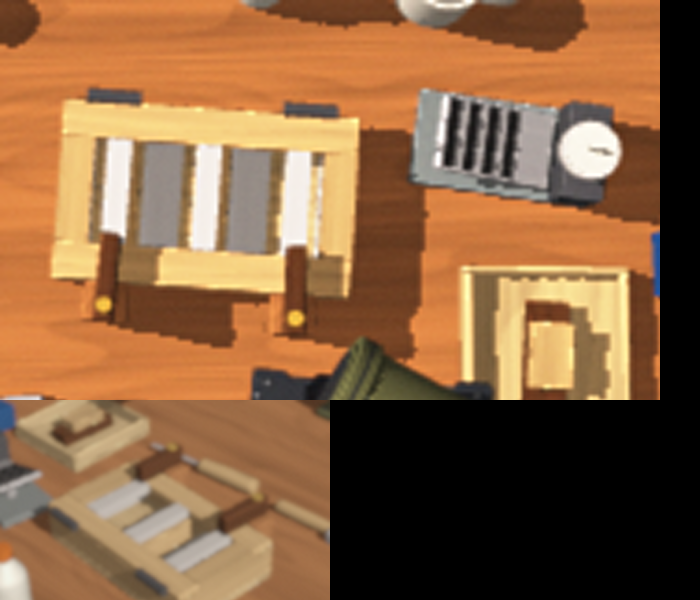

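```bash
python3 - <<'E'
from h import *
print(ray("top",(404.6,185.9),.055), ray("top",(280+437/3.7,150+130/3.7),.06), proj("top",(.608,-.2785,.055)), ray("top",(280+588/3.7,150+150/3.7),.077))
E
python3 go.py .606 -.279 .15 -94.8
```

```text
[ 0.61061208 -0.27512989  0.055     ] [ 0.61307971 -0.25230264  0.06      ] [405.62435006 186.64328705] [ 0.58981656 -0.38448444  0.077     ]
t 47.0 pos [ 0.3716 -0.1497  0.1843] press xy [-0.1751 -0.1243] yaw -94.9 tilt [ 0.002 -0.    -1.   ] F [-0.8 -0.6 -0. ] open 0.0004 grip 0.0
wz -0.1 xyz cm [24.44 10.93  3.43]
```

Both buttons point over the shut frame, at (105,270) and (296,280). The pedal pad is at about (0.609,-0.277).

```bash
python3 -m jog '3.08 1.33 0 0 0 0; 3.08 1.33 0 0 0 0; 3.08 1.33 0 0 0 0; 3.08 1.33 0 0 0 0; 3.08 1.33 0 0 0 0; 3.08 1.33 0 0 0 0; 3.08 1.33 0 0 0 0; 3.08 1.33 0 0 0 0; 0 0 0 0 0 0; 0 0 0 0 0 0' >/dev/null
python3 -m jog '0 0 3 0 0 0; 0 0 3 0 0 0; 0 0 3 0 0 0; 0 0 1.5 0 0 0; 0 0 0.8 0 0 0; 0 0 0 0 0 0; 0 0 0 0 0 0; 0 0 0 0 0 0' |grep force
python3 go.py .609 -.277 .060 -94.8
```

```text
wrist_force: [0.3, -0.2, 1.4]
grip_force: 0.0
t 48.5 pos [ 0.6096 -0.2769  0.0735] press xy [ 0.0727 -0.2311] yaw -94.8 tilt [ 0.004 -0.002 -1.   ] F [ 0.3 -0.2  1.4] open 0.0002 grip 0.0
wz -0.0 xyz cm [-0.06  0.02  1.35]
```

Press down to 29 mm true height.

```bash
python3 -m jog '0 0 1 0 0 0; 0 0 1 0 0 0; 0 0 0.5 0 0 0; 0 0 0.5 0 0 0; 0 0 0.5 0 0 0; 0 0 0.5 0 0 0; 0 0 0 0 0 0; 0 0 0 0 0 0'|grep force; python3 go.py .609 -.277 .029 -94.8
```

```text
wrist_force: [-0.1, 6.0, 12.1]
grip_force: 5.4
t 49.2 pos [ 0.61   -0.2747  0.033 ] press xy [ 0.0729 -0.2289] yaw -94.8 tilt [ 0.003  0.002 -1.   ] F [-0.1  6.  12.1] open 0.0005 grip 5.4
wz -0.0 xyz cm [-0.08  0.24  0.4 ]
```

```bash
python3 -m jog '0 0 0.4 0 0 0; 0 0 0.3 0 0 0; 0 0 0 0 0 0; 0 0 0 0 0 0'|grep force; python3 go.py .609 -.277 .029 -94.8; python3 -m jog '0 0 0.3 0 0 0; 0 0 0 0 0 0; 0 0 0 0 0 0; 0 0 0 0 0 0'|grep force;  python3 go.py .609 -.277 .029 -94.8
```

```text
wrist_force: [-1.8, 8.6, 16.4]
grip_force: 8.3
t 49.5 pos [ 0.6102 -0.2746  0.0276] press xy [ 0.0731 -0.2288] yaw -94.8 tilt [ 0.003  0.002 -1.   ] F [-1.8  8.6 16.4] open 0.0005 grip 8.3
wz -0.0 xyz cm [-0.1   0.25 -0.14]
wrist_force: [-7.8, 11.7, 29.3]
grip_force: 14.3
t 49.8 pos [ 0.6103 -0.2746  0.0273] press xy [ 0.0732 -0.2288] yaw -94.8 tilt [ 0.003  0.003 -1.   ] F [-7.8 11.7 29.3] open 0.0006 grip 14.3
wz -0.0 xyz cm [-0.11  0.25 -0.17]
```

At the stop: the force rises with no further travel. Hold it about 1.5 s, release, lift clear and check.

```bash
python3 -m jog '0 0 0 0 0 0; 0 0 0 0 0 0; 0 0 0 0 0 0; 0 0 0 0 0 0; 0 0 0 0 0 0; 0 0 0 0 0 0; 0 0 0 0 0 0; 0 0 0 0 0 0; 0 0 0 0 0 0; 0 0 0 0 0 0' | grep -E "pos|wrist"
python3 -m jog '0 0 0 0 0 0; 0 0 0 0 0 0; 0 0 0 0 0 0; 0 0 0 0 0 0; 0 0 0 0 0 0; 0 0 0 0 0 0; 0 0 0 0 0 0; 0 0 0 0 0 0' | grep -E "pos|wrist"
python3 -m jog '0 0 -1 0 0 0; 0 0 -1 0 0 0; 0 0 -1 0 0 0; 0 0 -1 0 0 0; 0 0 -2 0 0 0; 0 0 -4 0 0 0; 0 0 -4 0 0 0; -4 0 0 0 0 0; -4 0 0 0 0 0; -4 0 0 0 0 0' >/dev/null
python3 -m jog '-4 0 0 0 0 0; -4 0 0 0 0 0; -4 0 0 0 0 0; 0 0 0 0 0 0; 0 0 0 0 0 0; 0 0 0 0 0 0; 0 0 0 0 0 0; 0 0 0 0 0 0; 0 0 0 0 0 0' |tail -7
python3 - <<'E'
from h import *
im=ctrl.grab_frame("top");s=ctrl.grab_frame("scene")
a=cv2.resize(im[150:260,280:460,::-1],None,fx=3.7,fy=3.7,interpolation=2)[:400,:660]
b=cv2.resize(s[130:260,220:390,::-1],None,fx=1.5,fy=1.5,interpolation=2)[:200]
v=np.zeros((600,700,3),np.uint8);v[:a.shape[0],:a.shape[1]]=a;v[400:400+b.shape[0],:b.shape[1]]=b
cv2.imwrite("pics/m9.png",v)
E
```

```text
ee_pos: [0.6103, -0.2746, -0.0087]
wrist_force: [-7.9, 10.9, 28.5]
ee_pos: [0.6103, -0.2746, -0.0087]
wrist_force: [-8.1, 11.2, 28.2]
t: 52.92
ee_pos: [0.3697, -0.256, 0.1248]
tool_rot: [0.999, -0.042, -0.0, -0.0]
wrist_force: [-0.5, 1.0, 0.0]
opening: 0.0002
grip_force: 0.0
```

View pics/m9.png

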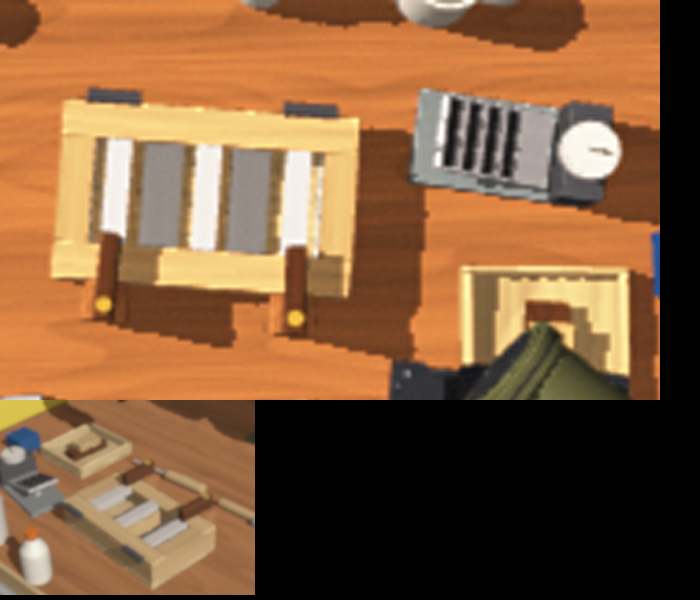

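The treadle is up again, the frame is shut and buttoned, and the finished piece is in the tray. The gripper is clear, so I'm handing it in.

```bash
python3 -c "
from station import ctrl
print(ctrl.finish_job())"
```

```text
the job is handed in; nothing more can be done
None
```

The job is handed in with no verdict returned: in my last checks the finished piece was in the tray, both blanks were in the press lanes, the frame was shut and buttoned, and the treadle had been pressed to its stop, held over a second and released.

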